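# Refill the ball-knob feeder with the hand scoop

## Robot

A 6-joint arm with a two-finger parallel gripper is mounted at the origin on the work surface. World frame = base frame: x ahead of the robot, y to its left, z up, the work surface at z = 0. Lengths are in m, angles in rad, forces in N, time in s.
With the tool pointing down it reaches from about 0.275 to 0.725 m from the base axis. Payload 5.6 kg.
Tool frame: the origin (TCP) lies midway between the tips of the shut fingers; the grasp point (between the pads) lies 19 mm behind it; z points along the fingers, y is the line along which they close (so a half turn about z gives the same grasp; the last joint's range is limited). The gripper opens to 85 mm and grips with 20 to 120 N. Pads are 22 mm wide; open, the fingers measure 114 mm over their backs; the gripper's body (76 mm by 85 mm) begins 54 mm behind the grasp point. The pads swing forward as they close: fully open they stand 13 mm farther back than shut.
Start: joints at [0.285, 0.255, 0.108, 0, -1.424, -0.285], TCP at [0.55, 0, 0.231] pointing down, gripper open.
Joint ranges: [-2.95, 2.95], [-1.21, 1.97], [-1.09, 1.5], [-2.87, 1.71], [-2.94, -0.07], [-3.05, 3.05]. Speed limits (rad/s): [2.57, 2.57, 3.14, 3.14, 3.14, 3.14].

## Interface

Orientations are given as a unit quaternion [x, y, z, w].
In Python, from rig import r gives the robot as it stands. The module is installed in compiled form; this text tells all that it offers.
- The arm moves only by the tool play_rows, never from a script. Its argument "rows" is a list of rows, each a list of 2 entries, a list of its own where there are three numbers: the shift along the tool's x, y, z in m, then the turn, a rotation vector about the tool's x, y, z in degrees. A call has 1 to 5 rows; each row shifts and turns the commanded pose from where the row before left it, along the tool's axes as they then stand; what a row does not reach is not made up. A row lasts 1/12 s, in which the tool goes at most 41.7 mm and 7.16 degrees, less where a joint would pass 70% of its speed; a pose out of reach is approached as far as the arm can. A call is refused whole if a number of a shift passes 0.0417 or a number of a turn 7.16, either way. A call with a gripper value outside its range is refused whole. "jaw" is the opening, from -1 (shut) to 1 (fully open), set as the call begins (left out, the last holds). The fingers move at their own pace and stop on an object; "newtons" is the grip in N (left out, the last holds). Time passes only in rows, so rows that do not move let the fingers close. It gives the time, the measured TCP pose, the force, the opening and the grip force at its end, in the units of the state.
- r.get_state(): the state, without advancing time (a new reading comes with each control period).
- r.capture(name): name is "scene" or "side" or "wrist"; returns a dict with "frame" (480x640x3 uint8, blue, green, red), "vfov" (degrees; the focal length in pixels is half the picture's height over the tangent of half this angle, whatever the lens; pixels are square), "cx", "cy" (the principal point, pixels), "distortion" ([k1, k2, p1, p2, k3] as OpenCV has them; the pictures are not rectified), "rvec" (rotation vector, rad) and "tvec" (3), from world to camera coordinates, as OpenCV has them; the wrist camera has in their place "tool_from_camera" (4x4, takes a point from camera to tool coordinates, whose origin is the TCP and whose axes are the flange's). Camera axes: x right, y down, z forward; pixel columns grow to the right and rows downward; lengths in m; the calibration is good to about 2 mm. A picture is of the moment at which its call begins: read the wrist's pose just before it. There is no depth.
- r.sign_off(): hands the job in; it is judged then, once.
The state is a dict: "clock": time; "q": joint angles; "dq": joint speeds; "effort": joint torques, N m; "eef_pos": TCP position; "orientation": TCP orientation; "force": force on the tool from outside, world axes, zero at the start; "torque": the same for the moment, N m; "finger_gap": opening from 0.0 (shut) to 1.0 (fully open); "finger_force": force on a finger pad.
Only numpy, scipy, OpenCV 4.12 (cv2) and the standard library are available. Lean on these libraries where they do the work, as an engineer would, in place of code of your own. Each camera call takes 0.05 s, during which the arm holds its last target. There are 200 camera calls.

## Task

Refill the feeder: first switch its isolator off (lever over to the red side), then scoop every black knob out of the blue bin and tip it into the steel hopper, using the scoop and never touching the knobs with the fingers. Then lay the scoop down flat in the middle of its yellow-edged mat, let go of it, and last of all switch the isolator back on (lever over to the green side). Leave the other things on the bench where they are.

Things in the scene. Friction and masses are not known exactly. Their poses are not given: they have to be found in the camera images.
- bin: Blue open parts bin, fixed: outside 288 (x) x 144 (y) x 60 mm high, walls and floor 4 mm (inside 280 x 136 mm, upright walls). At its +x end only, a 45-degree ramp runs from the floor 32 mm before the end wall up to 32 mm above the floor at that wall. Origin: centre of its underside, on the table.
- hopper (a point): Feeder, fixed: a grey base 170 x 170 mm carrying a square steel hopper; this point is the centre of the hopper's inner floor, 64 mm above the table, axes along its walls, z up. The hopper is open at the top, inside 150 x 150 mm, walls 4 mm, rim 66 mm above this point (130 mm above the table).
- isolator: Isolator switch box of the feeder, fixed: light grey, 100 (x) x 90 (y) x 60 mm high, a red plate on its top at the -x (OFF) side and a green plate at the +x (ON) side. Origin: centre of its underside, on the table.
- lever (a joint): Isolator lever, rad. 0 is upright; +0.65 is ON (stop, leaning to the box's +x, over the green plate), -0.65 is OFF (stop, leaning to the box's -x, over the red plate). Hinge along the box's y, 64 mm above the table over the box's centre. Over-centre: it falls of itself to the stop of the side it leans to; under 2 N at the tip swings it.
- lever_tip (a point): Centre of the lever's yellow cross bar (24 mm diameter, 50 mm long along the box's y), 60 mm from the hinge. Below it the lever is a black bar 12 x 24 mm.
- mat: The scoop's place: flat dark grey mat with a yellow border, 220 (x) x 140 (y) mm, 1 mm, marked on the table. Origin: its centre.
- scoop: Steel hand scoop, 300 g. Pan 75 (x) x 70 (y) mm, 2.5 mm thick, walls 34 mm high at the back (-x) and both sides, open mouth at +x. Orange grip bar along y over the pan's middle, on two thin side uprights: 16 mm thick (x), 65 long, 20 tall, centre at z = 85 mm; two black flanges (28 x 24 mm) leave 44 mm of it to grip. Origin: centre of the pan's underside.
- knob1: Black ball knob with a short brass neck, 20 g: ball 26 mm diameter, neck 16 mm diameter reaching 17 mm from the ball's centre. Origin: the ball's centre; the neck points to -z. Seven to nine of the ten knobs are present, all in the bin at the start.
- knob2: Black ball knob with a short brass neck, 20 g: ball 26 mm diameter, neck 16 mm diameter reaching 17 mm from the ball's centre. Origin: the ball's centre; the neck points to -z. Seven to nine of the ten knobs are present, all in the bin at the start.
- knob3: Black ball knob with a short brass neck, 20 g: ball 26 mm diameter, neck 16 mm diameter reaching 17 mm from the ball's centre. Origin: the ball's centre; the neck points to -z. Seven to nine of the ten knobs are present, all in the bin at the start.
- knob4: Black ball knob with a short brass neck, 20 g: ball 26 mm diameter, neck 16 mm diameter reaching 17 mm from the ball's centre. Origin: the ball's centre; the neck points to -z. Seven to nine of the ten knobs are present, all in the bin at the start.
- knob5: Black ball knob with a short brass neck, 20 g: ball 26 mm diameter, neck 16 mm diameter reaching 17 mm from the ball's centre. Origin: the ball's centre; the neck points to -z. Seven to nine of the ten knobs are present, all in the bin at the start.
- knob6: Black ball knob with a short brass neck, 20 g: ball 26 mm diameter, neck 16 mm diameter reaching 17 mm from the ball's centre. Origin: the ball's centre; the neck points to -z. Seven to nine of the ten knobs are present, all in the bin at the start.
- knob7: Black ball knob with a short brass neck, 20 g: ball 26 mm diameter, neck 16 mm diameter reaching 17 mm from the ball's centre. Origin: the ball's centre; the neck points to -z. Seven to nine of the ten knobs are present, all in the bin at the start.
- knob8: Black ball knob with a short brass neck, 20 g: ball 26 mm diameter, neck 16 mm diameter reaching 17 mm from the ball's centre. Origin: the ball's centre; the neck points to -z. Seven to nine of the ten knobs are present, all in the bin at the start.
- knob9: Black ball knob with a short brass neck, 20 g: ball 26 mm diameter, neck 16 mm diameter reaching 17 mm from the ball's centre. Origin: the ball's centre; the neck points to -z. Seven to nine of the ten knobs are present, all in the bin at the start.
- knob10: Black ball knob with a short brass neck, 20 g: ball 26 mm diameter, neck 16 mm diameter reaching 17 mm from the ball's centre. Origin: the ball's centre; the neck points to -z. Seven to nine of the ten knobs are present, all in the bin at the start.
- unit1: Bystander: blue flat instrument standing on the table, 90 x 32 x 80 mm high. Origin: centre of its underside.
- unit2: Bystander: blue flat instrument standing on the table, 90 x 32 x 80 mm high. Origin: centre of its underside.
- unit3: Bystander: blue flat instrument standing on the table, 90 x 32 x 80 mm high. Origin: centre of its underside.
- probe: Bystander: silver and blue sensor block 50 x 50 mm with a black knob, 100 mm high. Origin: centre of its underside.
- tape: Bystander: roll of clear tape lying flat, 90 mm diameter, 25 mm high. Origin: centre of its underside.
- driver: Bystander: screwdriver lying on the table, 200 mm long. Origin: under its middle.
- carton: Bystander: small cardboard carton 100 x 140 x 70 mm high. Origin: centre of its underside.

How it is judged:
By the outcome, as a careful person would: the job done as asked, in the order asked, and still so for the second after the job is handed in, with the robot touching nothing.
Of knob1, knob2, knob3, knob4, knob5, knob6, knob7, knob8, knob9, knob10 only 7 to 9 are there at a start; the rules pass over those that are not, and their reading is None.
At some moment in a run one of scoop may be knocked a few centimetres aside while the robot is not near it.
It also fails if it takes over 210 s, if anything falls off the work surface, if the arm or the gripper's body presses on something with over 40 N, if the wrist force passes 120 N, or if a joint passes its speed limit or range.

## Working session

There is one attempt and no reset: what is moved stays moved. The work goes in short steps, Python scripts to look and compute and a tool call to move; the robot and the scene stay as the last step left them, time stands still between calls to the robot, and variables do not carry over. Pictures are saved under pics/ and viewed, at most 14 in all, crops included, and the job is handed in when it is done.

Besides the shell and the picture viewer there is one more tool, called after "Request:" by a JSON object that holds its "fn" and its "kwargs", one argument or row to a line. play_rows: Moves the arm, as the interface text tells. Its arguments: {"type":"object","properties":{"rows":{"type":"array","items":{"type":"array"}},"jaw":{"type":"number"},"newtons":{"type":"number"}},"required":["rows"]}

```bash
mkdir -p pics; cat > h.py <<'E'
import numpy as np, cv2, json
from rig import r
from scipy.spatial.transform import Rotation as R
def cam(name):
    s=r.get_state(); c=r.capture(name)
    f=240/np.tan(np.radians(c["vfov"])/2)
    c["K"]=np.array([[f,0,c["cx"]],[0,f,c["cy"]],[0,0,1.]]); c["D"]=np.array(c["distortion"],float)
    if name=="wrist":
        T=np.eye(4);T[:3,:3]=R.from_quat(s["orientation"]).as_matrix();T[:3,3]=s["eef_pos"]
        M=T@np.array(c["tool_from_camera"]); c["Rc"]=M[:3,:3]; c["o"]=M[:3,3]
    else:
        Rw=cv2.Rodrigues(np.array(c["rvec"],float))[0]; c["Rc"]=Rw.T; c["o"]=-Rw.T@np.array(c["tvec"],float).ravel()
    return c
def rays(c,px):
    u=cv2.undistortPoints(np.array(px,float).reshape(-1,1,2),c["K"],c["D"]).reshape(-1,2)
    return np.c_[u,np.ones(len(u))]@c["Rc"].T
def onplane(c,px,z):
    d=rays(c,px); return c["o"]+d*((z-c["o"][2])/d[:,2])[:,None]
def proj(c,P):
    Rw=c["Rc"].T; t=-Rw@c["o"]
    return cv2.projectPoints(np.array(P,float).reshape(-1,1,3),cv2.Rodrigues(Rw)[0],t,c["K"],c["D"])[0].reshape(-1,2)
def tri(c1,p1,c2,p2):
    d1=rays(c1,[p1])[0];d2=rays(c2,[p2])[0];d1/=np.linalg.norm(d1);d2/=np.linalg.norm(d2)
    a=np.linalg.lstsq(np.c_[d1,-d2],c2["o"]-c1["o"],rcond=None)[0]
    A=c1["o"]+a[0]*d1;B=c2["o"]+a[1]*d2
    return (A+B)/2,np.linalg.norm(A-B)
def save(c,n): cv2.imwrite("pics/%s.png"%n,c["frame"])
E
python3 - <<'E'
from h import *
for n in("scene","side","wrist"):
    c=cam(n);save(c,n+"0");print(n,c["o"].round(3),c["Rc"][:,2].round(2),c["vfov"])
print({k:np.round(v,3).tolist() for k,v in r.get_state().items()})
E
```

```text
scene [ 0.865 -0.333  0.927] [-0.31  0.4  -0.86] 53.7802777785477
side [0.11  0.629 0.736] [ 0.48 -0.6  -0.64] 52.086484791952344
wrist [ 0.55  -0.085  0.374] [-0.    0.33 -0.94] 64.13252861479435
{'clock': 0.15, 'q': [0.285, 0.256, 0.107, -0.0, -1.424, -0.285], 'dq': [0.0, -0.002, 0.003, 0.003, -0.0, 0.001], 'effort': [-0.001, -38.694, 23.808, 5.367, -0.005, 0.0], 'eef_pos': [0.55, 0.0, 0.231], 'orientation': [-0.707, 0.707, 0.0, -0.001], 'force': [0.021, -1.008, -0.011], 'torque': [0.02, 0.006, 0.026], 'finger_force': 0.0, 'finger_gap': 0.999}
```

View pics/scene0.png

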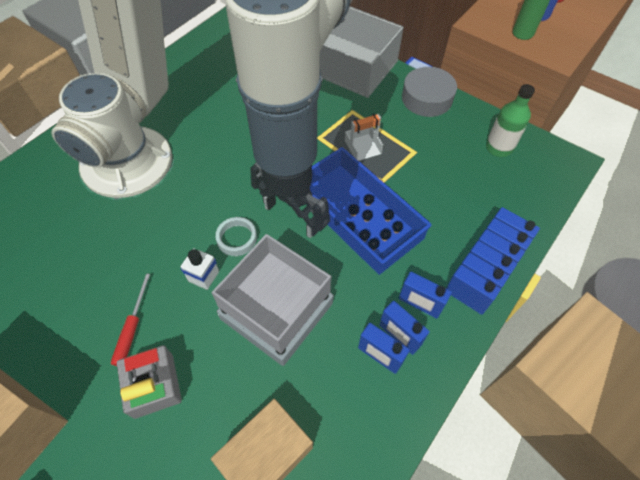

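View pics/side0.png

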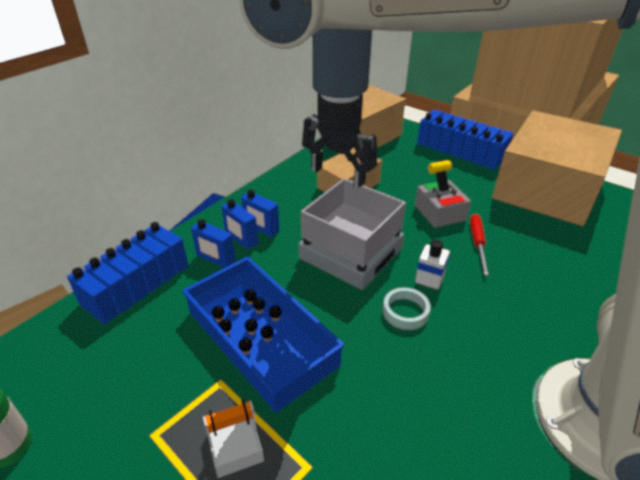

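```bash
cat > m1.py <<'E'
from h import *
S=cam("scene");D=cam("side")
def mask(c,lo,hi,roi):
    h=cv2.cvtColor(c["frame"],cv2.COLOR_BGR2HSV);m=cv2.inRange(h,np.array(lo),np.array(hi))
    k=np.zeros_like(m);x0,y0,x1,y1=roi;k[y0:y1,x0:x1]=1;return m*k
def big(m):
    cs=cv2.findContours(m,cv2.RETR_EXTERNAL,cv2.CHAIN_APPROX_NONE)[0];return max(cs,key=cv2.contourArea)
# mat
for c,n,roi in((S,"scene",(300,90,440,200)),(D,"side",(130,370,340,480))):
    m=mask(c,(22,120,120),(35,255,255),roi);ys,xs=np.nonzero(m)
    P=onplane(c,np.c_[xs,ys],0.001)[:,:2].astype(np.float32)
    print(n,"mat",cv2.minAreaRect(P))
# grip orange
g=[]
for c,n,roi in((S,"scene",(330,100,400,150)),(D,"side",(190,390,270,440))):
    m=mask(c,(3,130,80),(18,255,255),roi);k=big(m);rc=cv2.minAreaRect(k);g.append(rc[0]);print(n,"grip",rc)
print("grip",tri(S,g[0],D,g[1]))
g=[]
for c,n,roi in((S,"scene",(110,370,165,405)),(D,"side",(420,150,465,180))):
    m=mask(c,(22,120,120),(35,255,255),roi);k=big(m);rc=cv2.minAreaRect(k);g.append(rc[0]);print(n,"lever",rc)
print("lever",tri(S,g[0],D,g[1]))
for c,n,rs in((S,"scene",((110,340,165,372),(110,375,180,415))),(D,"side",((430,190,470,210),(415,175,450,195)))):
    a=[]
    for q,(lo,hi) in enumerate((((0,130,80),(6,255,255)),((40,150,60),(75,255,255)))):
        m=mask(c,lo,hi,rs[q]);k=big(m);a.append(onplane(c,[np.array(cv2.minAreaRect(k)[0])],0.061)[0].round(3))
    print(n,"red/green",a)
# bin: blue
m=mask(D,(105,100,40),(130,255,255),(150,240,360,420));k=big(m);h=cv2.convexHull(k)
p=cv2.approxPolyDP(h,4,True).reshape(-1,2);print("bin side poly",p.tolist())
m=mask(S,(105,100,40),(130,255,255),(300,140,440,275));k=big(m);h=cv2.convexHull(k)
p=cv2.approxPolyDP(h,4,True).reshape(-1,2);print("bin scene poly",p.tolist())
a=cv2.resize(S["frame"][130:370,200:440],None,fx=2.4,fy=2.4,interpolation=cv2.INTER_CUBIC)
cv2.imwrite("pics/zs.png",a)
b=cv2.resize(D["frame"][170:410,180:420],None,fx=2.4,fy=2.4,interpolation=cv2.INTER_CUBIC)
cv2.imwrite("pics/zd.png",b)
E
python3 m1.py
```

```text
scene mat ((0.4480538070201874, 0.41572773456573486), (0.14011040329933167, 0.22104153037071228), 85.00641632080078)
side mat ((0.44549810886383057, 0.4165686070919037), (0.14177536964416504, 0.22359608113765717), 84.83600616455078)
scene grip ((366.15521240234375, 122.36207580566406), (10.764047622680664, 24.978769302368164), 78.11134338378906)
side grip ((225.5, 417.5000305175781), (17.076295852661133, 40.47715377807617), 71.56504821777344)
grip (array([0.44524689, 0.40837809, 0.08437982]), np.float64(0.0017100455150417806))
scene lever ((137.30001831054688, 389.3999938964844), (13.597793579101562, 33.83636474609375), 71.56504821777344)
side lever ((439.7951354980469, 165.5438995361328), (9.77802562713623, 22.97835922241211), 77.90524291992188)
lever (array([ 0.50447227, -0.36145205,  0.11293794]), np.float64(0.0014575334287038066))Traceback (most recent call last):
  File "m1.py", line 25, in <module>
    m=mask(c,lo,hi,rs[q]);k=big(m);a.append(onplane(c,[np.array(cv2.minAreaRect(k)[0])],0.061)[0].round(3))
                            ~~~^^^
  File "m1.py", line 7, in big
    cs=cv2.findContours(m,cv2.RETR_EXTERNAL,cv2.CHAIN_APPROX_NONE)[0];return max(cs,key=cv2.contourArea)
                                                                             ~~~^^^^^^^^^^^^^^^^^^^^^^^^
ValueError: max() iterable argument is empty
```

```bash
sed -i 's/((40,150,60),(75,255,255))/((50,100,20),(72,255,255))/; s/^    a=\[\]$/    a=[]; hh=cv2.cvtColor(c["frame"],cv2.COLOR_BGR2HSV)/; s/m=mask(c,lo,hi,rs\[q\]);k=big(m)/m=mask(c,lo,hi,rs[q]);x0,y0,x1,y1=rs[q]\n        if not m.any(): print(n,q,"none",hh[(y0+y1)\/\/2,x0:x1:5].tolist());continue\n        k=big(m)/' m1.py; python3 m1.py
```

```text
scene mat ((0.4480538070201874, 0.41572773456573486), (0.14011040329933167, 0.22104153037071228), 85.00641632080078)
side mat ((0.4454912841320038, 0.41661712527275085), (0.14153316617012024, 0.22384509444236755), 84.97465515136719)
scene grip ((366.2941589355469, 122.67647552490234), (10.6715669631958, 24.98116683959961), 75.96376037597656)
side grip ((225.50003051757812, 417.50006103515625), (17.076295852661133, 40.47714614868164), 71.56504821777344)
grip (array([0.44569476, 0.40822072, 0.08370931]), np.float64(0.0014683256130500742))
scene lever ((137.15000915527344, 389.45001220703125), (13.597793579101562, 34.152591705322266), 71.56504821777344)
side lever ((439.7951354980469, 165.5438995361328), (9.77802562713623, 22.97835922241211), 77.90524291992188)
lever (array([ 0.50442672, -0.36160193,  0.11291772]), np.float64(0.0012430422294338684))
scene red/green [array([ 0.434, -0.326,  0.061]), array([ 0.503, -0.36 ,  0.061])]
side red/green [array([ 0.444, -0.322,  0.061]), array([ 0.51 , -0.347,  0.061])]
bin side poly [[194, 240], [232, 240], [342, 342], [339, 365], [275, 411], [190, 311], [183, 290]]
bin scene poly [[340, 147], [430, 223], [424, 237], [380, 273], [328, 224], [309, 188], [311, 166]]
```

View pics/zs.png

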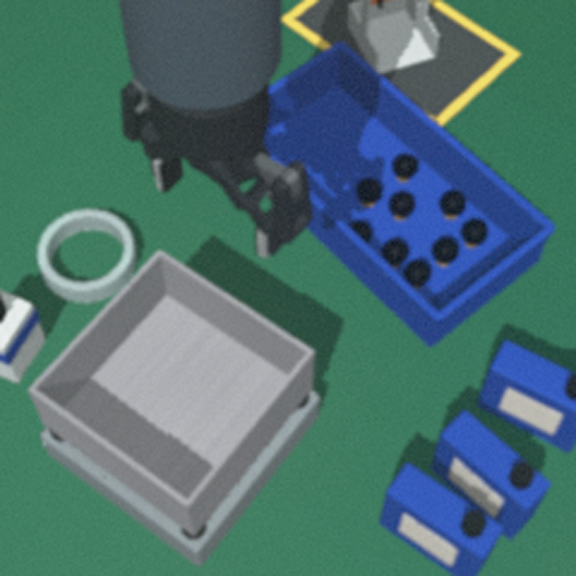

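View pics/zd.png

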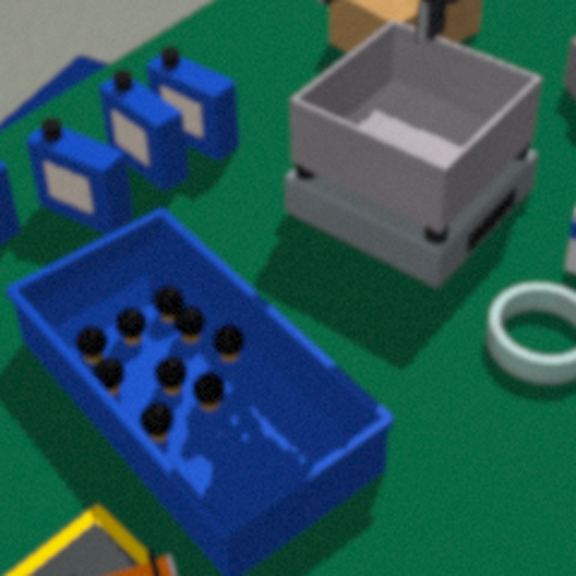

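```bash
cat > m2.py <<'E'
from h import *
S=cam("scene");D=cam("side")
zs=lambda p:np.array(p)/2.4+[200,130]
zd=lambda p:np.array(p)/2.4+[180,170]
def rect(P):
    print(P.round(3).tolist());print(cv2.minAreaRect(P[:,:2].astype(np.float32)))
print("hop S");rect(onplane(S,zs([(160,253),(315,352),(195,505),(32,390)]),.13))
print("hop D");rect(onplane(D,zd([(395,22),(540,75),(445,170),(292,100)]),.13))
print("bin S",onplane(S,zs([(345,43),(553,228),(430,318)]),.06).round(3).tolist())
print("bin D",onplane(D,zd([(160,211),(10,290),(391,418),(235,535)]),.06).round(3).tolist())
print("knobs D",onplane(D,zd([(168,300),(130,323),(190,323),(228,340),(91,341),(108,374),(171,373),(208,388),(157,420)]),.026).round(3).tolist())
print("knobs S",onplane(S,zs([(405,165),(369,190),(401,204),(453,203),(474,232),(360,232),(395,250),(445,250),(417,272)]),.026).round(3).tolist())
E
python3 m2.py; cat > st.py <<'E'
from h import *
s=r.get_state();print(s["clock"],np.round(s["eef_pos"],4),R.from_quat(s["orientation"]).as_matrix().round(3).tolist(),np.round(s["q"],2),np.round(s["force"],1),s["finger_gap"])
E
python3 st.py
```

```text
hop S
[[0.486, -0.004, 0.13], [0.642, 0.001, 0.13], [0.647, -0.152, 0.13], [0.489, -0.158, 0.13]]
((0.5653543472290039, -0.07836943119764328), (0.1579653024673462, 0.15376293659210205), 2.0025510787963867)
hop D
[[0.635, -0.151, 0.13], [0.485, -0.16, 0.13], [0.478, 0.001, 0.13], [0.634, 0.004, 0.13]]
((0.5592974424362183, -0.07641119509935379), (0.15550880134105682, 0.16073738038539886), 2.2200205326080322)
bin S [[0.438, 0.327, 0.06], [0.718, 0.263, 0.06], [0.681, 0.118, 0.06]]
bin D [[0.683, 0.124, 0.06], [0.711, 0.265, 0.06], [0.399, 0.182, 0.06], [0.424, 0.321, 0.06]]
knobs D [[0.63, 0.174, 0.026], [0.636, 0.212, 0.026], [0.598, 0.182, 0.026], [0.561, 0.176, 0.026], [0.647, 0.244, 0.026], [0.611, 0.26, 0.026], [0.574, 0.229, 0.026], [0.541, 0.222, 0.026], [0.55, 0.268, 0.026]]
knobs S [[0.56, 0.262, 0.026], [0.549, 0.216, 0.026], [0.583, 0.221, 0.026], [0.622, 0.253, 0.026], [0.655, 0.237, 0.026], [0.57, 0.172, 0.026], [0.608, 0.175, 0.026], [0.645, 0.204, 0.026], [0.638, 0.168, 0.026]]
0.45 [0.55   0.     0.2312] [[0.0, -1.0, -0.0], [-1.0, -0.0, 0.0], [-0.0, 0.0, -1.0]] [ 0.28  0.26  0.11 -0.   -1.42 -0.28] [-0.2 -0.1 -0.8] 0.9958216308823983
```

View pics/wrist0.png

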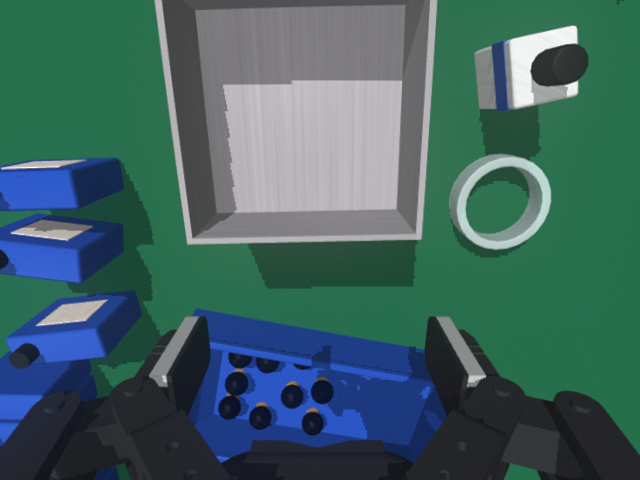

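```bash
cat > m3.py <<'E'
from h import *
S=cam("scene");D=cam("side")
for c,roi in((S,(110,370,165,405)),(D,(420,150,465,180))):
    h=cv2.cvtColor(c["frame"],cv2.COLOR_BGR2HSV);m=cv2.inRange(h,(22,120,100),(35,255,255));x0,y0,x1,y1=roi
    ys,xs=np.nonzero(m[y0:y1,x0:x1]);P=onplane(c,np.c_[xs+x0,ys+y0],.113)[:,:2]
    print("bar",cv2.minAreaRect(P.astype(np.float32)))
    # scoop grip bar direction at z=.085
for c,roi in((S,(330,100,400,150)),(D,(190,390,270,440))):
    h=cv2.cvtColor(c["frame"],cv2.COLOR_BGR2HSV);m=cv2.inRange(h,(3,130,80),(18,255,255));x0,y0,x1,y1=roi
    ys,xs=np.nonzero(m[y0:y1,x0:x1]);P=onplane(c,np.c_[xs+x0,ys+y0],.09)[:,:2]
    print("grip",cv2.minAreaRect(P.astype(np.float32)))
a=np.vstack([S["frame"][80:200,300:460],S["frame"][320:440,80:240]]);b=np.vstack([D["frame"][360:480,160:320],D["frame"][130:250,390:550]])
cv2.imwrite("pics/z2.png",cv2.resize(np.hstack([a,b]),None,fx=2.4,fy=2.4,interpolation=cv2.INTER_CUBIC))
E
python3 m3.py
```

```text
bar ((0.505121648311615, -0.36108580231666565), (0.053457655012607574, 0.02401329204440117), 56.89851379394531)
bar ((0.5041933655738831, -0.3608871102333069), (0.06938551366329193, 0.04484981670975685), 54.236419677734375)
grip ((0.4481770396232605, 0.40203481912612915), (0.06611809134483337, 0.03380913659930229), 56.31425857543945)
grip ((0.4407760798931122, 0.40633803606033325), (0.06427901983261108, 0.027686547487974167), 58.189762115478516)
```

View pics/z2.png

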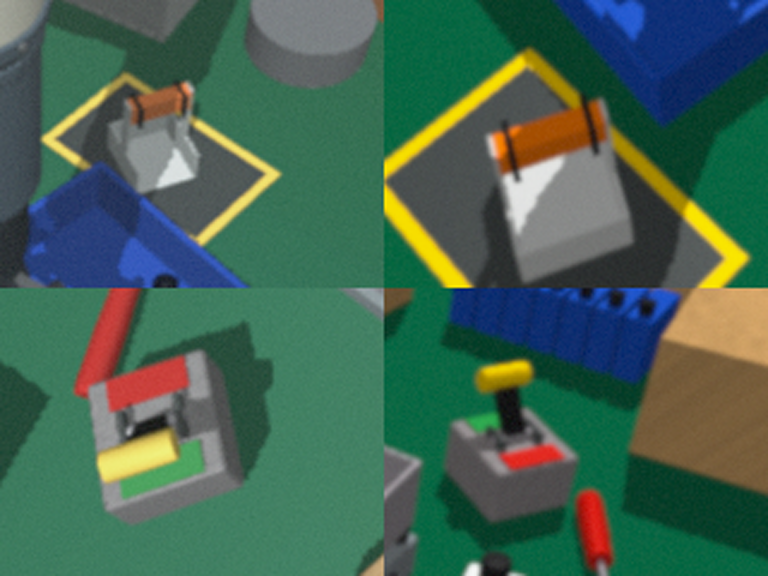

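Request:
{"fn": "play_rows", "kwargs": {
  "rows": [
    [[0.039, 0, 0], [0, 0, 0]],
    [[0.039, 0, 0], [0, 0, 0]],
    [[0.039, 0, 0], [0, 0, 0]],
    [[0.039, 0, 0], [0, 0, 0]],
    [[0.039, 0, 0], [0, 0, 0]]
  ],
  "jaw": -1,
  "newtons": 30
}}

```text
clock: 0.97
eef_pos: [0.5497, -0.1966, 0.2315]
orientation: [0.707, -0.707, 0.0, -0.0]
force: [1.3, -0.0, 0.2]
finger_gap: 0.301
finger_force: 0.0
```

Request:
{"fn": "play_rows", "kwargs": {
  "rows": [
    [[0.039, 0, 0], [0, 0, 0]],
    [[0.039, 0, 0], [0, 0, 0]],
    [[0.039, 0, 0], [0, 0, 0]],
    [[0.039, 0, 0], [0, 0, 0]],
    [[0.039, 0, 0], [0, 0, 0]]
  ]
}}

```text
clock: 1.38
eef_pos: [0.5496, -0.3919, 0.2313]
orientation: [0.707, -0.707, 0.0, -0.0]
force: [1.2, -0.9, 0.4]
finger_gap: 0.002
finger_force: 0.0
```

Request:
{"fn": "play_rows", "kwargs": {
  "rows": [
    [[0, 0, 0.034], [0, 0, 0]],
    [[0, 0, 0.034], [0, 0, 0]],
    [[0, 0, 0.034], [0, 0, 0]],
    [[0, 0, 0.034], [0, 0, 0]],
    [[0, 0, 0], [0, 0, 0]]
  ]
}}

```text
clock: 1.8
eef_pos: [0.5459, -0.3873, 0.0868]
orientation: [-0.707, 0.708, 0.007, -0.001]
force: [-0.4, 1.4, -1.7]
finger_gap: -0.001
finger_force: 0.0
```

Request:
{"fn": "play_rows", "kwargs": {
  "rows": [
    [[-0.008, 0.0125, -0.006], [0, 0, 0]],
    [[-0.008, 0.0125, 0], [0, 0, 0]],
    [[-0.008, 0.0125, 0], [0, 0, 0]],
    [[-0.008, 0.0125, 0], [0, 0, 0]],
    [[-0.008, 0.0125, 0], [0, 0, 0]]
  ]
}}

```text
clock: 2.22
eef_pos: [0.489, -0.3509, 0.1049]
orientation: [0.707, -0.707, 0.003, -0.001]
force: [0.8, -0.4, -0.0]
finger_gap: -0.004
finger_force: 0.3
```

Request:
{"fn": "play_rows", "kwargs": {
  "rows": [
    [[0, 0, 0], [0, 0, 0]],
    [[0, 0, 0], [0, 0, 0]]
  ]
}}

```text
clock: 2.38
eef_pos: [0.4882, -0.3504, 0.1037]
orientation: [0.707, -0.707, 0.002, -0.0]
force: [0.2, 0.0, -0.1]
finger_gap: -0.0
finger_force: 0.0
```

```bash
python3 - <<'E'
from h import *
print(r.get_state()["eef_pos"])
c=cam("scene");d=cam("side")
g=[]
for c,roi in((c,(90,320,180,415)),(d,(400,140,490,215))):
    h=cv2.cvtColor(c["frame"],cv2.COLOR_BGR2HSV);m=cv2.inRange(h,(22,120,100),(35,255,255));x0,y0,x1,y1=roi
    ys,xs=np.nonzero(m[y0:y1,x0:x1]);g.append((xs.mean()+x0,ys.mean()+y0));print(len(xs),g[-1])
print(tri(cam("scene"),g[0],d,g[1]))
E
```

```text
[ 0.48823205 -0.35035615  0.10369369]
151 (np.float64(140.21192052980132), np.float64(350.88079470198676))
244 (np.float64(455.5327868852459), np.float64(181.36065573770492))
(array([ 0.4495459 , -0.31724084,  0.11027913]), np.float64(0.015582005880157051))
```

Request:
{"fn": "play_rows", "kwargs": {
  "rows": [
    [[0, 0, -0.0365], [0, 0, 0]],
    [[0, 0, -0.0365], [0, 0, 0]],
    [[0, 0, -0.0365], [0, 0, 0]],
    [[0, 0, -0.0365], [0, 0, 0]],
    [[-0.02, 0.002, 0], [0, 0, 0]]
  ],
  "jaw": 1
}}

```text
clock: 2.95
eef_pos: [0.4884, -0.3344, 0.2557]
orientation: [-0.706, 0.708, -0.007, 0.001]
force: [0.1, 1.1, 0.6]
finger_gap: 0.706
finger_force: 0.0
```

Request:
{"fn": "play_rows", "kwargs": {
  "rows": [
    [[-0.041, 0.0023, 0], [0, 0, 0]],
    [[-0.041, 0.0023, 0], [0, 0, 0]],
    [[-0.041, 0.0023, 0], [0, 0, 0]],
    [[-0.041, 0.0023, 0], [0, 0, 0]],
    [[-0.041, 0.0023, 0], [0, 0, 0]]
  ]
}}

```text
clock: 3.37
eef_pos: [0.474, -0.1234, 0.2475]
orientation: [-0.707, 0.707, -0.0, -0.0]
force: [1.1, 1.1, 0.4]
finger_gap: 1.001
finger_force: 0.0
```

Request:
{"fn": "play_rows", "kwargs": {
  "rows": [
    [[-0.041, 0.0023, 0], [0, 0, 0]],
    [[-0.041, 0.0023, 0], [0, 0, 0]],
    [[-0.041, 0.0023, 0], [0, 0, 0]],
    [[-0.041, 0.0023, 0], [0, 0, 0]],
    [[-0.041, 0.0023, 0], [0, 0, 0]]
  ]
}}

```text
clock: 3.78
eef_pos: [0.4625, 0.0821, 0.2478]
orientation: [0.707, -0.707, 0.0, -0.0]
force: [0.6, 0.3, 0.0]
finger_gap: 0.999
finger_force: 0.0
```

Request:
{"fn": "play_rows", "kwargs": {
  "rows": [
    [[-0.041, 0.0023, 0], [0, 0, 0]],
    [[-0.041, 0.0023, 0], [0, 0, 0]],
    [[-0.041, 0.0023, 0], [0, 0, 0]],
    [[-0.041, 0.0023, 0], [0, 0, 0]],
    [[-0.041, 0.0023, 0], [0, 0, 0]]
  ]
}}

```text
clock: 4.2
eef_pos: [0.4509, 0.2874, 0.2476]
orientation: [0.707, -0.707, 0.0, -0.0]
force: [0.8, 0.1, -0.4]
finger_gap: 0.998
finger_force: 0.0
```

Request:
{"fn": "play_rows", "kwargs": {
  "rows": [
    [[-0.03, 0.0023, 0], [0, 0, 0]],
    [[-0.03, 0.0023, 0], [0, 0, 0]],
    [[-0.02, 0.0023, 0], [0, 0, 0]],
    [[0, 0, 0], [0, 0, 0]],
    [[0, 0, 0], [0, 0, 0]]
  ]
}}

```text
clock: 4.62
eef_pos: [0.4441, 0.3662, 0.2466]
orientation: [0.708, -0.707, 0.0, 0.001]
force: [0.3, -0.3, -0.2]
finger_gap: 1.0
finger_force: 0.0
```

```bash
python3 st.py; python3 - <<'E'
from h import *
c=cam("wrist");save(c,"w1");s=cam("scene");a=s["frame"][100:290,290:450]
cv2.imwrite("pics/w1b.png",np.hstack([cv2.resize(c["frame"],(480,360)),cv2.resize(a,(303,360),interpolation=cv2.INTER_CUBIC)]))
h=cv2.cvtColor(c["frame"],cv2.COLOR_BGR2HSV);m=cv2.inRange(h,(3,130,80),(18,255,255))
k=max(cv2.findContours(m,cv2.RETR_EXTERNAL,cv2.CHAIN_APPROX_NONE)[0],key=cv2.contourArea)
for z in(.085,.095): print(cv2.minAreaRect(onplane(c,k.reshape(-1,2),z)[:,:2].astype(np.float32)))
E
```

```text
4.6167 [0.4441 0.3662 0.2466] [[0.002, -1.0, -0.001], [-1.0, -0.002, -0.001], [0.001, 0.001, -1.0]] [ 0.96  0.3   0.21  0.   -1.48 -0.96] [ 0.3 -0.3 -0.2] 0.9997479972941477
((0.443752259016037, 0.4089462161064148), (0.04656732827425003, 0.021123850718140602), 60.58976745605469)
((0.4437691867351532, 0.4047686457633972), (0.04504013434052467, 0.020431075245141983), 60.58975601196289)
```

View pics/w1b.png

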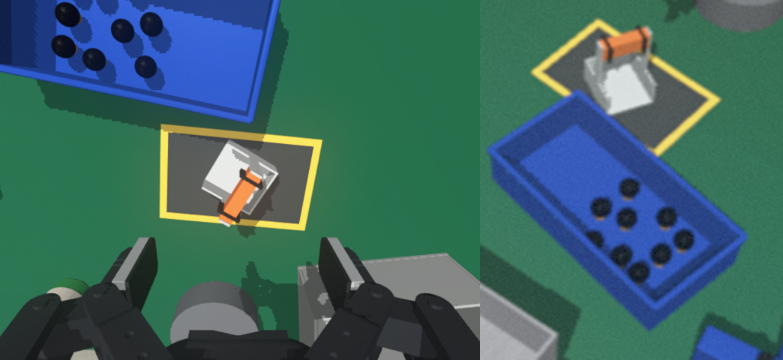

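Request:
{"fn": "play_rows", "kwargs": {
  "rows": [
    [[-0.0205, 0, 0], [0, 0, 0]],
    [[-0.0205, 0, 0], [0, 0, 0]],
    [[0, 0, 0.02], [0, 0, 6]],
    [[0, 0, 0.02], [0, 0, 6]],
    [[0, 0, 0.02], [0, 0, 6]]
  ]
}}

```text
clock: 5.13
eef_pos: [0.4446, 0.4055, 0.1871]
orientation: [-0.585, 0.811, 0.0, 0.001]
force: [0.2, -0.4, 0.5]
finger_gap: 0.996
finger_force: 0.0
```

Request:
{"fn": "play_rows", "kwargs": {
  "rows": [
    [[0, 0, 0.015], [0, 0, 6]],
    [[0, 0, 0.015], [0, 0, 6]],
    [[0, 0, 0], [0, 0, 0]],
    [[0, 0, 0], [0, 0, 0]]
  ]
}}

```text
clock: 5.47
eef_pos: [0.4444, 0.4049, 0.1574]
orientation: [-0.501, 0.866, -0.0, -0.0]
force: [-0.2, 0.4, 0.6]
finger_gap: 0.994
finger_force: 0.0
```

```bash
python3 st.py; cat > m4.py <<'E'
from h import *
c=cam("wrist");save(c,"w2");S=cam("scene");save(S,"s2")
h=cv2.cvtColor(c["frame"],cv2.COLOR_BGR2HSV);m=cv2.inRange(h,(3,130,80),(18,255,255))
k=max(cv2.findContours(m,cv2.RETR_EXTERNAL,cv2.CHAIN_APPROX_NONE)[0],key=cv2.contourArea)
for z in(.085,.095): print(cv2.minAreaRect(onplane(c,k.reshape(-1,2),z)[:,:2].astype(np.float32)))
h=cv2.cvtColor(S["frame"],cv2.COLOR_BGR2HSV);m=cv2.inRange(h,(105,100,40),(130,255,255));m[:,:285]=0;m[:140]=0;m[275:]=0;m[:,436:]=0
k=max(cv2.findContours(m,cv2.RETR_EXTERNAL,cv2.CHAIN_APPROX_NONE)[0],key=cv2.contourArea)
p=cv2.approxPolyDP(cv2.convexHull(k),3,True).reshape(-1,2);print(p.tolist());print(onplane(S,p,.06).round(3).tolist());print(onplane(S,p,0).round(3).tolist())
E
python3 m4.py
```

```text
5.4667 [0.4444 0.4049 0.1574] [[-0.498, -0.867, -0.0], [-0.867, 0.498, -0.001], [0.001, -0.0, -1.0]] [ 1.    0.39  0.11  0.   -1.29 -1.52] [-0.2  0.4  0.6] 0.9940222353625567
((0.44394078850746155, 0.41016536951065063), (0.04690822958946228, 0.01786867342889309), 57.185062408447266)
((0.4420071542263031, 0.4065227210521698), (0.04473377764225006, 0.017040347680449486), 57.18511199951172)
[[340, 147], [430, 223], [424, 237], [380, 273], [297, 194], [294, 178]]
[[0.429, 0.324, 0.06], [0.714, 0.267, 0.06], [0.723, 0.228, 0.06], [0.696, 0.098, 0.06], [0.435, 0.15, 0.06], [0.401, 0.182, 0.06]]
[[0.399, 0.369, 0.0], [0.704, 0.309, 0.0], [0.713, 0.267, 0.0], [0.685, 0.128, 0.0], [0.405, 0.184, 0.0], [0.369, 0.218, 0.0]]
```

Request:
{"fn": "play_rows", "kwargs": {
  "rows": [
    [[-0.001, 0.0023, 0.025], [0, 0, 3]],
    [[0, 0, 0.025], [0, 0, 0]],
    [[0, 0, 0.02], [0, 0, 0]],
    [[0, 0, 0.012], [0, 0, 0]],
    [[0, 0, 0.008], [0, 0, 0]]
  ]
}}

```text
clock: 5.98
eef_pos: [0.4427, 0.4079, 0.0669]
orientation: [-0.478, 0.878, -0.0, -0.0]
force: [-0.4, 0.9, 1.1]
finger_gap: 0.996
finger_force: 0.0
```

Request:
{"fn": "play_rows", "kwargs": {
  "rows": [
    [[0, 0, 0], [0, 0, 0]],
    [[0, 0, 0], [0, 0, 0]],
    [[0, 0, 0], [0, 0, 0]],
    [[0, 0, 0], [0, 0, 0]],
    [[0, 0, 0], [0, 0, 0]]
  ],
  "jaw": -1,
  "newtons": 80
}}

```text
clock: 6.4
eef_pos: [0.443, 0.4086, 0.0684]
orientation: [-0.477, 0.879, 0.0, 0.001]
force: [0.6, 0.4, 0.4]
finger_gap: 0.299
finger_force: 0.0
```

Request:
{"fn": "play_rows", "kwargs": {
  "rows": [
    [[0, 0, 0], [0, 0, 0]],
    [[0, 0, 0], [0, 0, 0]],
    [[0, 0, 0], [0, 0, 0]],
    [[0, 0, 0], [0, 0, 0]],
    [[0, 0, 0], [0, 0, 0]]
  ]
}}

```text
clock: 6.82
eef_pos: [0.443, 0.4082, 0.0681]
orientation: [-0.477, 0.879, 0.0, 0.001]
force: [-0.2, -1.5, 6.1]
finger_gap: 0.172
finger_force: 78.6
```

```bash
python3 st.py
```

```text
6.8167 [0.443  0.4082 0.0681] [[-0.544, -0.839, 0.001], [-0.839, 0.544, 0.001], [-0.001, -0.0, -1.0]] [ 1.    0.45 -0.03  0.   -1.09 -1.58] [-0.2 -1.5  6.1] 0.17194079855982217
```

Request:
{"fn": "play_rows", "kwargs": {
  "rows": [
    [[0, 0, -0.015], [0, 0, 0]],
    [[0, 0, -0.03], [0, 0, 0]],
    [[0, 0, -0.03], [0, 0, 0]],
    [[0, 0, -0.03], [0, 0, 0]],
    [[0, 0, -0.03], [0, 0, -5.4]]
  ]
}}

```text
clock: 7.23
eef_pos: [0.4418, 0.4076, 0.2024]
orientation: [-0.518, 0.855, -0.0, -0.001]
force: [0.1, 1.1, -3.0]
finger_gap: 0.172
finger_force: 78.4
```

Request:
{"fn": "play_rows", "kwargs": {
  "rows": [
    [[0, 0, 0], [0, 0, -5.4]],
    [[0, 0, 0], [0, 0, -5.4]],
    [[0, 0, 0], [0, 0, -5.4]],
    [[0.02, -0.007, 0], [0, 0, 0]],
    [[0.03, -0.01, 0], [0, 0, 0]]
  ]
}}

```text
clock: 7.65
eef_pos: [0.4483, 0.3567, 0.2]
orientation: [-0.634, 0.773, 0.0, -0.001]
force: [0.8, -0.3, -4.9]
finger_gap: 0.175
finger_force: 78.5
```

Request:
{"fn": "play_rows", "kwargs": {
  "rows": [
    [[0.035, -0.012, 0], [0, 0, 0]],
    [[0.035, -0.012, 0], [0, 0, 0]],
    [[0.035, -0.012, 0], [0, 0, 0]],
    [[0.03, -0.01, 0], [0, 0, 0]],
    [[0, 0, 0], [0, 0, 0]]
  ]
}}

```text
clock: 8.07
eef_pos: [0.4671, 0.2094, 0.2017]
orientation: [-0.632, 0.775, -0.0, -0.001]
force: [-1.1, 1.1, -2.4]
finger_gap: 0.174
finger_force: 78.5
```

```bash
cat > go.py <<'E'
# scoop in bin frame: u v height-of-pan-underside pitch(deg, mouth up +) ; optional target args -> tool shift
from h import *; import sys
s=r.get_state();T=R.from_quat(s["orientation"]).as_matrix();p=np.array(s["eef_pos"])
C=np.array([.557,.225]);a=np.radians(-11.3);E=np.array([[np.cos(a),np.sin(a)],[-np.sin(a),np.cos(a)]])
x=-T[:,1];y=-T[:,0];zs=-T[:,2];o=p-.067*zs
f=o+.0375*x
print("t",round(s["clock"],2),"tcp",p.round(3),"yaw",round(np.degrees(np.arctan2(x[1],x[0])),1),"pitch",round(np.degrees(np.arcsin(x[2])),1),"roll",round(np.degrees(np.arcsin(y[2])),1))
print("scoop o uv",(E@(o[:2]-C)).round(4),"z",o[2].round(4),"front uv",(E@(f[:2]-C)).round(4),"z",f[2].round(4),"F",np.round(s["force"],1),"grip",s["finger_force"],"gap",s["finger_gap"],"q",np.round(s["q"],2))
if len(sys.argv)>3:
    u,v,z=map(float,sys.argv[1:4]);g=np.r_[C+E.T@[u,v],z]
    print("tool shift",(T.T@(g-o)).round(4))
E
python3 go.py -.085 -.029 .006; python3 - <<'E'
from h import *
S=cam("scene");D=cam("side")
cv2.imwrite("pics/p3.png",np.hstack([cv2.resize(S["frame"][90:290,270:450],(396,440)),cv2.resize(D["frame"][230:430,150:330],(396,440))]))
E
```

```text
t 8.07 tcp [0.467 0.209 0.202] yaw -11.6 pitch -0.1 roll -0.1
scoop o uv [-0.0852 -0.0331] z 0.1347 front uv [-0.0477 -0.0333] z 0.1346 F [-1.1  1.1 -2.4] grip 78.46748471260071 gap 0.1738206835177546 q [ 0.73  0.19 -0.05  0.   -1.33 -0.93]
tool shift [-0.0044 -0.0004  0.1287]
```

View pics/p3.png

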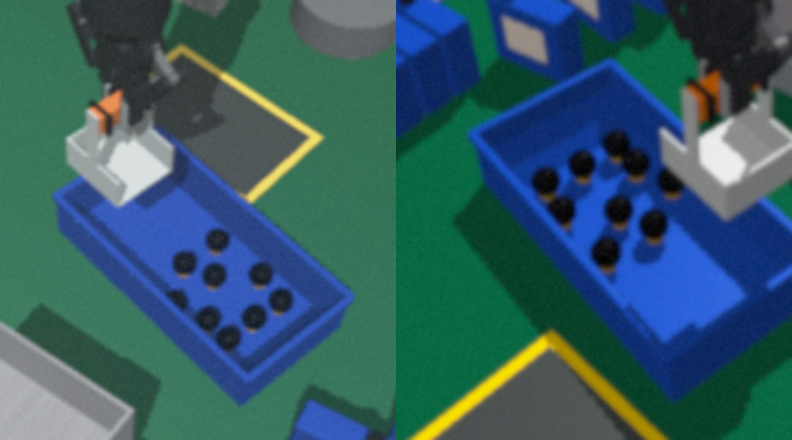

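Request:
{"fn": "play_rows", "kwargs": {
  "rows": [
    [[-0.0044, 0, 0.03], [0, 0, 0]],
    [[0, 0, 0.035], [0, 0, 0]],
    [[0, 0, 0.03], [0, 0, 0]],
    [[0, 0, 0.02], [0, 0, 0]],
    [[0, 0, 0.01], [0, 0, 0]]
  ]
}}

```text
clock: 8.58
eef_pos: [0.4663, 0.2182, 0.0734]
orientation: [-0.634, 0.774, 0.001, -0.003]
force: [-0.5, 0.0, -3.1]
finger_gap: 0.173
finger_force: 78.4
```

Request:
{"fn": "play_rows", "kwargs": {
  "rows": [
    [[0, 0, 0.002], [0, 0, 0]],
    [[0, 0, 0], [0, 0, 0]],
    [[0, 0, 0], [0, 0, 0]]
  ]
}}

```text
clock: 8.83
eef_pos: [0.4696, 0.2195, 0.0766]
orientation: [-0.634, 0.774, -0.0, 0.001]
force: [-0.3, 0.0, -2.3]
finger_gap: 0.173
finger_force: 78.5
```

```bash
python3 go.py .07 -.029 .004
```

```text
t 8.83 tcp [0.47  0.22  0.077] yaw -11.4 pitch 0.1 roll 0.1
scoop o uv [-0.0845 -0.0224] z 0.0096 front uv [-0.047  -0.0224] z 0.0096 F [-0.3  0.  -2.3] grip 78.48174691200256 gap 0.17282356968521084 q [ 0.74  0.29 -0.25  0.   -1.02 -0.94]
tool shift [ 0.0065 -0.1545  0.0058]
```

Request:
{"fn": "play_rows", "kwargs": {
  "rows": [
    [[0.006, 0, 0.003], [0, 0, 0]],
    [[0, 0, 0.002], [0, 0, 0]],
    [[0, 0, 0], [0, 0, 0]],
    [[0, 0, 0], [0, 0, 0]]
  ]
}}

```text
clock: 9.17
eef_pos: [0.4683, 0.2126, 0.0721]
orientation: [-0.633, 0.774, -0.0, 0.001]
force: [-1.6, -1.9, 6.1]
finger_gap: 0.172
finger_force: 79.8
```

```bash
python3 go.py .07 -.029 .004
```

```text
t 9.17 tcp [0.468 0.213 0.072] yaw -11.4 pitch 0.1 roll 0.1
scoop o uv [-0.0844 -0.0295] z 0.0051 front uv [-0.0469 -0.0295] z 0.0052 F [-1.6 -1.9  6.1] grip 79.77276563644409 gap 0.17190868604757253 q [ 0.73  0.29 -0.27  0.   -1.01 -0.93]
tool shift [-0.0007 -0.1544  0.0015]
```

Request:
{"fn": "play_rows", "kwargs": {
  "rows": [
    [[0, -0.015, 0], [0, 0, 0]],
    [[0, -0.015, 0], [0, 0, 0]],
    [[0, -0.015, 0], [0, 0, 0]],
    [[0, -0.015, 0], [0, 0, 0]],
    [[0, -0.015, 0], [0, 0, 0]]
  ]
}}

```text
clock: 9.58
eef_pos: [0.5415, 0.1981, 0.0721]
orientation: [-0.633, 0.774, 0.0, 0.001]
force: [-6.9, 1.2, 8.5]
finger_gap: 0.171
finger_force: 80.4
```

Request:
{"fn": "play_rows", "kwargs": {
  "rows": [
    [[0, -0.015, 0], [0, 0, 0]],
    [[0, -0.015, 0], [0, 0, 0]],
    [[0, -0.015, 0], [0, 0, 0]],
    [[0, -0.01, 0], [0, 0, 0]],
    [[0, 0, 0], [0, 0, 0]]
  ]
}}

```text
clock: 10.0
eef_pos: [0.5949, 0.1872, 0.0725]
orientation: [-0.633, 0.774, 0.001, 0.0]
force: [-7.2, 0.6, 8.7]
finger_gap: 0.17
finger_force: 81.7
```

```bash
python3 go.py .07 -.029 .004;python3 - <<'E'
from h import *
S=cam("scene");D=cam("side")
cv2.imwrite("pics/p4.png",np.hstack([cv2.resize(S["frame"][130:290,290:450],(400,400)),cv2.resize(D["frame"][230:390,170:330],(400,400))]))
E
```

```text
t 10.0 tcp [0.595 0.187 0.073] yaw -11.4 pitch -0.0 roll 0.1
scoop o uv [ 0.0445 -0.0296] z 0.0055 front uv [ 0.082  -0.0297] z 0.0055 F [-7.2  0.6  8.7] grip 81.73504829406738 gap 0.1697626937015487 q [ 0.55  0.49  0.04 -0.   -1.12 -0.75]
tool shift [-0.0007 -0.0255  0.0015]
```

View pics/p4.png

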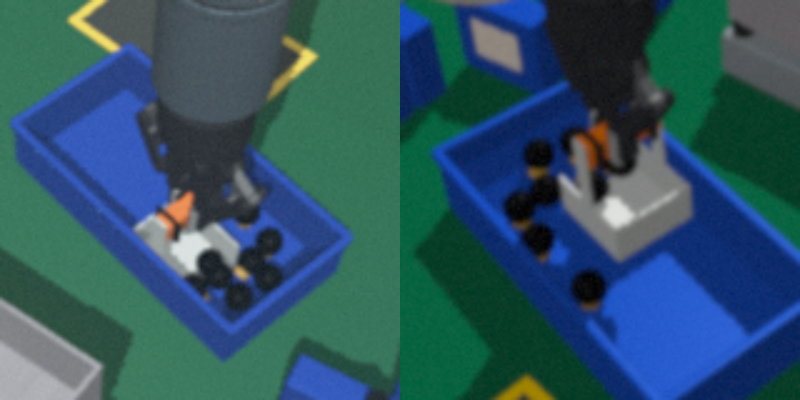

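```bash
cat > plan.py <<'E'
# usage: plan.py "fu fv fz pitch n" ... : scoop front-edge waypoints in bin frame (yaw -11.3 unless 6th number) -> rows
from h import *; import sys
C=np.array([.557,.225]);a0=-11.3
def pose(x,y,z,pitch,yaw,edge=.0375):
    Rs=R.from_euler("ZY",[yaw,-pitch],degrees=True).as_matrix()   # scoop axes
    o=np.array([x,y,z])-edge*Rs[:,0]
    T=np.c_[-Rs[:,1],-Rs[:,0],-Rs[:,2]]
    return T,o+.067*Rs[:,2]
def rows(way):
    s=r.get_state();T=R.from_quat(s["orientation"]).as_matrix();p=np.array(s["eef_pos"])
    for (T2,p2,n) in way:
        w=(R.from_matrix(T.T@T2)).as_rotvec();out=[]
        for i in range(n):
            Ta=T@R.from_rotvec(w*i/n).as_matrix()
            out.append([(Ta.T@((p2-p)/n)).round(4).tolist(),np.degrees(w/n).round(2).tolist()])
        print(n,"x per row, first",out[0],"last",out[-1]);T,p=T2,p2
if __name__=="__main__":
    W=[]
    for a in sys.argv[1:]:
        v=list(map(float,a.split()));yaw=v[5] if len(v)>5 else a0;t=np.radians(a0)
        E=np.array([[np.cos(t),-np.sin(t)],[np.sin(t),np.cos(t)]]);xy=C+E@v[:2]
        W.append((*pose(xy[0],xy[1],v[2],v[3],yaw),int(v[4])))
    rows(W)
E
python3 plan.py ".105 -.029 .0055 0 3" ".122 -.029 .021 12 4" ".135 -.029 .036 24 4" ".132 -.029 .06 32 3"
```

```text
3 x per row, first [[-0.0002, -0.0076, -0.0], [-0.02, 0.03, -0.04]] last [[-0.0002, -0.0076, -0.0], [-0.02, 0.03, -0.04]]
4 x per row, first [[-0.0, -0.001, -0.0016], [3.0, 0.0, 0.0]] last [[-0.0, -0.0012, -0.0014], [3.0, 0.0, 0.0]]
4 x per row, first [[-0.0, -0.0007, -0.0007], [3.0, -0.0, -0.0]] last [[-0.0, -0.0008, -0.0006], [3.0, -0.0, -0.0]]
3 x per row, first [[-0.0, 0.0006, -0.0058], [2.67, -0.0, 0.0]] last [[-0.0, 0.0001, -0.0058], [2.67, -0.0, 0.0]]
```

Request:
{"fn": "play_rows", "kwargs": {
  "rows": [
    [[0, -0.0078, 0], [0, 0, 0]],
    [[0, -0.0078, 0], [0, 0, 0]],
    [[0, -0.0078, 0], [0, 0, 0]],
    [[0, -0.0015, -0.0016], [3, 0, 0]],
    [[0, -0.0015, -0.0016], [3, 0, 0]]
  ]
}}

```text
clock: 10.52
eef_pos: [0.6179, 0.1811, 0.0737]
orientation: [-0.632, 0.773, -0.039, 0.031]
force: [-8.1, -0.1, 9.5]
finger_gap: 0.177
finger_force: 85.2
```

Request:
{"fn": "play_rows", "kwargs": {
  "rows": [
    [[0, -0.0015, -0.0014], [3, 0, 0]],
    [[0, -0.0015, -0.0014], [3, 0, 0]],
    [[0, -0.001, -0.0007], [3, 0, 0]],
    [[0, -0.001, -0.0007], [3, 0, 0]],
    [[0, -0.001, -0.0006], [3, 0, 0]]
  ]
}}

```text
clock: 10.93
eef_pos: [0.6244, 0.1814, 0.0802]
orientation: [-0.623, 0.761, -0.141, 0.116]
force: [-11.2, 0.1, 10.7]
finger_gap: 0.172
finger_force: 86.2
```

Request:
{"fn": "play_rows", "kwargs": {
  "rows": [
    [[0, -0.001, -0.0006], [3, 0, 0]],
    [[0, -0.001, 0], [0, 0, 0]],
    [[0, 0, 0], [0, 0, 0]]
  ]
}}

```text
clock: 11.18
eef_pos: [0.6262, 0.1805, 0.0811]
orientation: [-0.62, 0.757, -0.161, 0.132]
force: [-11.2, 4.3, 4.9]
finger_gap: 0.17
finger_force: 82.0
```

```bash
python3 go.py;python3 - <<'E'
from h import *
S=cam("scene");D=cam("side")
cv2.imwrite("pics/p5.png",np.hstack([cv2.resize(S["frame"][130:290,290:450],(400,400)),cv2.resize(D["frame"][230:390,170:330],(400,400))]))
E
python3 plan.py ".132 -.029 .06 32 3"
```

```text
t 11.18 tcp [0.626 0.18  0.081] yaw -11.3 pitch 24.0 roll 0.0
scoop o uv [ 0.1038 -0.0301] z 0.0199 front uv [ 0.1381 -0.0301] z 0.0352 F [-11.2   4.3   4.9] grip 82.01958417892456 gap 0.16985540587894715 q [ 0.65  0.33 -0.48  0.61 -0.56 -1.34]
3 x per row, first [[-0.0003, 0.0015, -0.0064], [2.68, -0.01, -0.04]] last [[-0.0003, 0.0009, -0.0065], [2.68, -0.01, -0.04]]
```

View pics/p5.png

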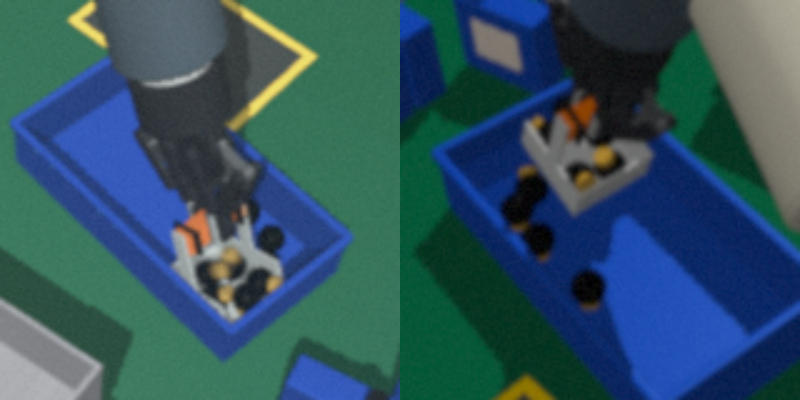

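```bash
sed -i 's/        v=list(map(float,a.split()))/        if a[0]=="w":\n            v=list(map(float,a[1:].split()));W.append((*pose(v[0],v[1],v[2],v[3],v[5]),int(v[4])));continue\n        v=list(map(float,a.split()))/' plan.py
python3 plan.py ".130 -.029 .055 32 3" ".126 -.029 .2 32 5" "w .562 -.057 .2 32 12 -88" "w .562 -.057 .15 -10 6 -88" "w .562 -.057 .125 -66 8 -88"
```

```text
3 x per row, first [[-0.0003, 0.0028, -0.0052], [2.68, -0.01, -0.04]] last [[-0.0003, 0.0023, -0.0054], [2.68, -0.01, -0.04]]
5 x per row, first [[-0.0, -0.0147, -0.025], [0.0, 0.0, 0.0]] last [[-0.0, -0.0147, -0.025], [0.0, 0.0, 0.0]]
12 x per row, first [[0.0151, 0.001, -0.0006], [-0.0, 3.39, 5.42]] last [[0.0062, -0.0117, 0.0073], [-0.0, 3.39, 5.42]]
6 x per row, first [[-0.0, -0.0047, 0.0058], [-7.0, -0.0, 0.0]] last [[-0.0, -0.0071, 0.002], [-7.0, -0.0, 0.0]]
8 x per row, first [[-0.0, -0.0096, 0.0029], [-7.0, 0.0, -0.0]] last [[-0.0, -0.0084, -0.0053], [-7.0, 0.0, -0.0]]
```

Five knobs are in the scoop, four remain in the bin. Lifting out.

Request:
{"fn": "play_rows", "kwargs": {
  "rows": [
    [[0, 0.0028, -0.0052], [2.7, 0, 0]],
    [[0, 0.0026, -0.0053], [2.7, 0, 0]],
    [[0, 0.0023, -0.0054], [2.7, 0, 0]],
    [[0, -0.0147, -0.025], [0, 0, 0]],
    [[0, -0.0147, -0.025], [0, 0, 0]]
  ]
}}

```text
clock: 11.7
eef_pos: [0.6099, 0.1803, 0.145]
orientation: [-0.611, 0.743, -0.213, 0.169]
force: [2.1, -2.1, -1.5]
finger_gap: 0.175
finger_force: 79.6
```

Request:
{"fn": "play_rows", "kwargs": {
  "rows": [
    [[0, -0.0147, -0.025], [0, 0, 0]],
    [[0, -0.0147, -0.025], [0, 0, 0]],
    [[0, -0.0147, -0.025], [0, 0, 0]],
    [[0, 0, 0], [0, 0, 0]],
    [[0, 0, 0], [0, 0, 0]]
  ]
}}

```text
clock: 12.12
eef_pos: [0.6115, 0.1843, 0.2381]
orientation: [-0.608, 0.745, -0.212, 0.175]
force: [-0.4, -0.5, -5.5]
finger_gap: 0.172
finger_force: 79.6
```

```bash
python3 go.py
python3 plan.py "w .562 -.057 .2 30 15 -88"
```

```text
t 12.12 tcp [0.612 0.184 0.238] yaw -11.6 pitch 31.9 roll 0.2
scoop o uv [ 0.0969 -0.0292] z 0.1813 front uv [ 0.1287 -0.0293] z 0.2011 F [-0.4 -0.5 -5.5] grip 79.59885835647583 gap 0.17187523031875201 q [ 0.75  0.13 -0.39  0.63 -0.81 -1.34]
15 x per row, first [[0.0121, 0.0008, -0.0007], [-0.1, 2.63, 4.37]] last [[0.0049, -0.0097, 0.0055], [-0.1, 2.63, 4.37]]
```

```bash
sed -i 's/^        print(n,"x per row.*;T,p=T2,p2/        print(json.dumps(out) if n<13 and abs(w).max()>.02 else (n,"x",out[0]));T,p=T2,p2/' plan.py
python3 plan.py "w .562 -.057 .2 30 12 -88"  "w .562 -.057 .15 -12 6 -88" "w .562 -.057 .125 -68 8 -88"
```

```text
[[[0.0152, 0.001, -0.0008], [-0.13, 3.29, 5.46]], [[0.0152, -0.0004, 0.0], [-0.13, 3.29, 5.46]], [[0.0151, -0.0018, 0.0009], [-0.13, 3.29, 5.46]], [[0.0148, -0.0033, 0.0018], [-0.13, 3.29, 5.46]], [[0.0143, -0.0047, 0.0026], [-0.13, 3.29, 5.46]], [[0.0136, -0.006, 0.0034], [-0.13, 3.29, 5.46]], [[0.0127, -0.0073, 0.0041], [-0.13, 3.29, 5.46]], [[0.0117, -0.0084, 0.0048], [-0.13, 3.29, 5.46]], [[0.0106, -0.0095, 0.0054], [-0.13, 3.29, 5.46]], [[0.0093, -0.0105, 0.006], [-0.13, 3.29, 5.46]], [[0.0079, -0.0113, 0.0065], [-0.13, 3.29, 5.46]], [[0.0064, -0.012, 0.0068], [-0.13, 3.29, 5.46]]]
[[[-0.0, -0.0049, 0.0059], [-7.0, -0.0, -0.0]], [[-0.0, -0.0056, 0.0053], [-7.0, -0.0, -0.0]], [[-0.0, -0.0062, 0.0045], [-7.0, -0.0, -0.0]], [[-0.0, -0.0067, 0.0038], [-7.0, -0.0, -0.0]], [[-0.0, -0.0071, 0.0029], [-7.0, -0.0, -0.0]], [[-0.0, -0.0074, 0.002], [-7.0, -0.0, -0.0]]]
[[[0.0, -0.0097, 0.0029], [-7.0, -0.0, 0.0]], [[0.0, -0.0099, 0.0017], [-7.0, -0.0, 0.0]], [[0.0, -0.0101, 0.0004], [-7.0, -0.0, 0.0]], [[0.0, -0.01, -0.0008], [-7.0, -0.0, 0.0]], [[0.0, -0.0099, -0.002], [-7.0, -0.0, 0.0]], [[0.0, -0.0096, -0.0032], [-7.0, -0.0, 0.0]], [[0.0, -0.0091, -0.0043], [-7.0, -0.0, 0.0]], [[0.0, -0.0085, -0.0054], [-7.0, -0.0, 0.0]]]
```

Request:
{"fn": "play_rows", "kwargs": {
  "rows": [
    [[0.0152, 0.001, -0.0008], [-0.1, 3.29, 5.46]],
    [[0.0152, -0.0004, 0], [-0.1, 3.29, 5.46]],
    [[0.0151, -0.0018, 0.0009], [-0.1, 3.29, 5.46]],
    [[0.0148, -0.0033, 0.0018], [-0.1, 3.29, 5.46]],
    [[0.0143, -0.0047, 0.0026], [-0.1, 3.29, 5.46]]
  ]
}}

```text
clock: 12.53
eef_pos: [0.5882, 0.1091, 0.2348]
orientation: [-0.379, 0.886, -0.247, 0.106]
force: [0.8, -0.2, -3.7]
finger_gap: 0.173
finger_force: 79.6
```

Request:
{"fn": "play_rows", "kwargs": {
  "rows": [
    [[0.0136, -0.006, 0.0034], [-0.1, 3.29, 5.46]],
    [[0.0127, -0.0073, 0.0041], [-0.1, 3.29, 5.46]],
    [[0.0117, -0.0084, 0.0048], [-0.1, 3.29, 5.46]],
    [[0.0106, -0.0095, 0.0054], [-0.1, 3.29, 5.46]],
    [[0.0093, -0.0105, 0.006], [-0.1, 3.29, 5.46]]
  ]
}}

```text
clock: 12.95
eef_pos: [0.567, 0.0367, 0.2359]
orientation: [-0.122, 0.957, -0.262, 0.033]
force: [0.5, 0.9, -3.8]
finger_gap: 0.175
finger_force: 79.6
```

Request:
{"fn": "play_rows", "kwargs": {
  "rows": [
    [[0.0079, -0.0113, 0.0065], [-0.1, 3.29, 5.46]],
    [[0.0064, -0.012, 0.0068], [-0.1, 3.29, 5.46]],
    [[0, 0, 0], [0, 0, 0]],
    [[0, 0, 0], [0, 0, 0]]
  ]
}}

```text
clock: 13.28
eef_pos: [0.5593, 0.0075, 0.2364]
orientation: [-0.017, 0.965, -0.262, 0.004]
force: [0.2, 0.5, -3.6]
finger_gap: 0.175
finger_force: 79.7
```

```bash
python3 go.py
python3 plan.py "w .562 -.057 .15 -12 6 -88" "w .562 -.057 .125 -68 8 -88"
```

```text
t 13.28 tcp [0.559 0.007 0.236] yaw -87.9 pitch 30.4 roll -0.1
scoop o uv [ 0.0526 -0.2459] z 0.1786 front uv [ 0.06   -0.2774] z 0.1976 F [ 0.2  0.5 -3.6] grip 79.68255400657654 gap 0.1752710772448052 q [ 0.57  0.34 -0.05  0.45 -1.48 -2.22]
[[[-0.0001, -0.0049, 0.0054], [-7.07, -0.01, 0.0]], [[-0.0001, -0.0055, 0.0048], [-7.07, -0.01, 0.0]], [[-0.0001, -0.0061, 0.004], [-7.07, -0.01, 0.0]], [[-0.0001, -0.0065, 0.0033], [-7.07, -0.01, 0.0]], [[-0.0001, -0.0069, 0.0024], [-7.07, -0.01, 0.0]], [[-0.0001, -0.0071, 0.0016], [-7.07, -0.01, 0.0]]]
[[[0.0, -0.0097, 0.0029], [-7.0, -0.0, 0.0]], [[0.0, -0.0099, 0.0017], [-7.0, -0.0, 0.0]], [[0.0, -0.0101, 0.0004], [-7.0, -0.0, 0.0]], [[0.0, -0.01, -0.0008], [-7.0, -0.0, 0.0]], [[0.0, -0.0099, -0.002], [-7.0, -0.0, 0.0]], [[0.0, -0.0096, -0.0032], [-7.0, -0.0, 0.0]], [[0.0, -0.0091, -0.0043], [-7.0, -0.0, 0.0]], [[0.0, -0.0085, -0.0054], [-7.0, -0.0, 0.0]]]
```

Request:
{"fn": "play_rows", "kwargs": {
  "rows": [
    [[0, -0.0049, 0.0054], [-7, 0, 0]],
    [[0, -0.0055, 0.0048], [-7, 0, 0]],
    [[0, -0.0061, 0.004], [-7, 0, 0]],
    [[0, -0.0065, 0.0033], [-7, 0, 0]],
    [[0, -0.0069, 0.0024], [-7, 0, 0]]
  ]
}}

```text
clock: 13.7
eef_pos: [0.5606, -0.0261, 0.2282]
orientation: [-0.02, 0.999, 0.043, 0.001]
force: [0.5, -1.7, -4.6]
finger_gap: 0.171
finger_force: 79.5
```

Request:
{"fn": "play_rows", "kwargs": {
  "rows": [
    [[0, -0.0071, 0.0016], [-7, 0, 0]],
    [[0, -0.0097, 0.0029], [-7, 0, 0]],
    [[0, -0.0099, 0.0017], [-7, 0, 0]],
    [[0, -0.01, 0.0004], [-7, 0, 0]],
    [[0, -0.01, -0.0008], [-7, 0, 0]]
  ]
}}

```text
clock: 14.12
eef_pos: [0.5622, -0.0701, 0.2069]
orientation: [-0.018, 0.94, 0.34, -0.004]
force: [0.2, 1.0, -3.9]
finger_gap: 0.176
finger_force: 79.7
```

Request:
{"fn": "play_rows", "kwargs": {
  "rows": [
    [[0, -0.0099, -0.002], [-7, 0, 0]],
    [[0, -0.0096, -0.0032], [-7, 0, 0]],
    [[0, -0.0091, -0.0043], [-7, 0, 0]],
    [[0, -0.0085, -0.0054], [-7, 0, 0]],
    [[0, 0, 0], [0, 0, 0]]
  ]
}}

```text
clock: 14.53
eef_pos: [0.561, -0.1079, 0.1771]
orientation: [-0.008, 0.827, 0.562, -0.016]
force: [-1.4, 0.9, -8.4]
finger_gap: 0.169
finger_force: 80.0
```

Request:
{"fn": "play_rows", "kwargs": {
  "rows": [
    [[0, 0, 0], [0, 0, 0]],
    [[0, 0, 0], [0, 0, 0]],
    [[0, 0, 0], [0, 0, 0]]
  ]
}}

```text
clock: 14.78
eef_pos: [0.5638, -0.1038, 0.1892]
orientation: [-0.017, 0.832, 0.554, -0.009]
force: [0.2, 1.2, -2.0]
finger_gap: 0.172
finger_force: 80.0
```

```bash
python3 go.py; python3 - <<'E'
from h import *
S=cam("scene");D=cam("side")
cv2.imwrite("pics/p6.png",np.hstack([cv2.resize(S["frame"][170:350,210:390],(400,400)),cv2.resize(D["frame"][130:310,270:450],(400,400))]))
E
```

```text
t 14.78 tcp [ 0.564 -0.104  0.189] yaw -87.2 pitch -67.3 roll 0.3
scoop o uv [ 0.0568 -0.2609] z 0.1634 front uv [ 0.0604 -0.2749] z 0.1288 F [ 0.2  1.2 -2. ] grip 80.00185489654541 gap 0.17221271031248372 q [-0.54  0.74  0.55 -1.02 -2.   -1.13]
```

View pics/p6.png

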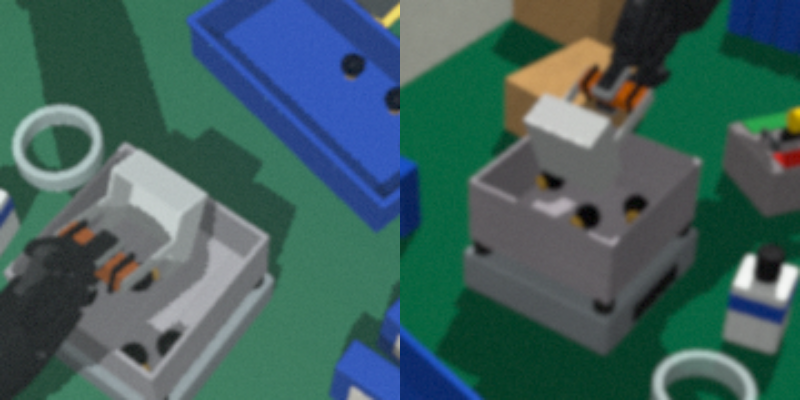

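```bash
python3 plan.py "w .562 -.057 .18 0 10 -88" "-.0475 .029 .16 0 12"
```

```text
[[[-0.0, 0.0085, 0.0055], [6.74, 0.02, 0.04]], [[-0.0, 0.0091, 0.0045], [6.74, 0.02, 0.04]], [[-0.0, 0.0096, 0.0034], [6.74, 0.02, 0.04]], [[-0.0, 0.0099, 0.0023], [6.74, 0.02, 0.04]], [[-0.0, 0.0101, 0.0011], [6.74, 0.02, 0.04]], [[-0.0, 0.0102, -0.0001], [6.74, 0.02, 0.04]], [[-0.0, 0.0101, -0.0013], [6.74, 0.02, 0.04]], [[-0.0, 0.0099, -0.0025], [6.74, 0.02, 0.04]], [[-0.0, 0.0095, -0.0036], [6.74, 0.02, 0.04]], [[0.0, 0.009, -0.0047], [6.74, 0.02, 0.04]]]
[[[0.0059, 0.0244, 0.0017], [0.0, 0.0, -6.39]], [[0.0032, 0.0249, 0.0017], [0.0, 0.0, -6.39]], [[0.0004, 0.0251, 0.0017], [0.0, 0.0, -6.39]], [[-0.0024, 0.025, 0.0017], [0.0, 0.0, -6.39]], [[-0.0052, 0.0245, 0.0017], [0.0, 0.0, -6.39]], [[-0.0079, 0.0238, 0.0017], [0.0, 0.0, -6.39]], [[-0.0105, 0.0228, 0.0017], [0.0, 0.0, -6.39]], [[-0.0129, 0.0215, 0.0017], [0.0, 0.0, -6.39]], [[-0.0152, 0.0199, 0.0017], [0.0, 0.0, -6.39]], [[-0.0174, 0.0181, 0.0017], [0.0, 0.0, -6.39]], [[-0.0193, 0.016, 0.0017], [0.0, 0.0, -6.39]], [[-0.0209, 0.0138, 0.0017], [0.0, 0.0, -6.39]]]
```

Request:
{"fn": "play_rows", "kwargs": {
  "rows": [
    [[0, 0.0085, 0.0055], [6.74, 0, 0]],
    [[0, 0.0091, 0.0045], [6.74, 0, 0]],
    [[0, 0.0096, 0.0034], [6.74, 0, 0]],
    [[0, 0.0099, 0.0023], [6.74, 0, 0]],
    [[0, 0.0101, 0.0011], [6.74, 0, 0]]
  ]
}}

```text
clock: 15.3
eef_pos: [0.5621, -0.0622, 0.2197]
orientation: [-0.019, 0.957, 0.288, -0.002]
force: [0.9, 1.0, -3.2]
finger_gap: 0.169
finger_force: 79.8
```

Request:
{"fn": "play_rows", "kwargs": {
  "rows": [
    [[0, 0.0102, 0], [6.74, 0, 0]],
    [[0, 0.0101, -0.0013], [6.74, 0, 0]],
    [[0, 0.0099, -0.0025], [6.74, 0, 0]],
    [[0, 0.0095, -0.0036], [6.74, 0, 0]],
    [[0, 0.009, -0.0047], [6.74, 0, 0]]
  ]
}}

```text
clock: 15.72
eef_pos: [0.5601, -0.0189, 0.2489]
orientation: [-0.019, 1.0, 0.0, 0.004]
force: [-0.5, -1.0, -3.5]
finger_gap: 0.173
finger_force: 79.8
```

Request:
{"fn": "play_rows", "kwargs": {
  "rows": [
    [[0.0059, 0.0244, 0.0017], [0, 0, -6.4]],
    [[0.0032, 0.0249, 0.0017], [0, 0, -6.4]],
    [[0.0004, 0.0251, 0.0017], [0, 0, -6.4]],
    [[-0.0024, 0.025, 0.0017], [0, 0, -6.4]],
    [[-0.0052, 0.0245, 0.0017], [0, 0, -6.4]]
  ]
}}

```text
clock: 16.13
eef_pos: [0.5245, 0.1024, 0.2385]
orientation: [-0.297, 0.955, 0.002, 0.002]
force: [1.3, 0.6, -2.8]
finger_gap: 0.174
finger_force: 79.9
```

Request:
{"fn": "play_rows", "kwargs": {
  "rows": [
    [[-0.0079, 0.0238, 0.0017], [0, 0, -6.4]],
    [[-0.0105, 0.0228, 0.0017], [0, 0, -6.4]],
    [[-0.0129, 0.0215, 0.0017], [0, 0, -6.4]],
    [[-0.0152, 0.0199, 0.0017], [0, 0, -6.4]],
    [[-0.0174, 0.0181, 0.0017], [0, 0, -6.4]]
  ]
}}

```text
clock: 16.55
eef_pos: [0.4902, 0.2227, 0.2304]
orientation: [-0.548, 0.836, 0.002, 0.003]
force: [0.4, 0.3, -2.4]
finger_gap: 0.171
finger_force: 79.9
```

Request:
{"fn": "play_rows", "kwargs": {
  "rows": [
    [[-0.0193, 0.016, 0.0017], [0, 0, -6.4]],
    [[-0.0209, 0.0138, 0.0017], [0, 0, -6.4]],
    [[0, 0, 0], [0, 0, 0]],
    [[0, 0, 0], [0, 0, 0]]
  ]
}}

```text
clock: 16.88
eef_pos: [0.4767, 0.2707, 0.2267]
orientation: [-0.637, 0.771, 0.002, 0.003]
force: [0.6, -1.0, -2.4]
finger_gap: 0.172
finger_force: 79.8
```

```bash
python3 go.py -.085 .029 .006; cat > kn.py <<'E'
# dark blobs inside bin and hopper, both views
from h import *
C=np.array([.557,.225]);t=np.radians(-11.3);E=np.array([[np.cos(t),np.sin(t)],[-np.sin(t),np.cos(t)]])
for n in("scene","side"):
    c=cam(n);g=c["frame"].max(2)
    for nm,cen,hx,hy,z in(("bin",C,.14,.068,.02),("hop",np.array([.562,-.077]),.075,.075,.08)):
        Em=E if nm=="bin" else np.eye(2)
        q=[np.r_[cen+Em.T@[a*hx,b*hy],z] for a,b in((1,1),(1,-1),(-1,-1),(-1,1))]
        roi=cv2.fillConvexPoly(np.zeros(g.shape,np.uint8),proj(c,q).astype(np.int32),1)
        m=((g<45)&(roi>0)).astype(np.uint8)
        nb,_,st,ce=cv2.connectedComponentsWithStats(m)
        for i in range(1,nb):
            if st[i,4]>15:
                P=onplane(c,[ce[i]],z+.006)[0];print(n,nm,st[i,4],ce[i].round(0),(Em@(P[:2]-cen)).round(3))
E
python3 kn.py
```

```text
t 16.88 tcp [0.477 0.271 0.227] yaw -10.9 pitch 0.0 roll 0.3
scoop o uv [-0.0876  0.0295] z 0.1597 front uv [-0.0501  0.0297] z 0.1597 F [ 0.6 -1.  -2.4] grip 79.78434562683105 gap 0.1715376314261513 q [ 0.8   0.25  0.09 -0.   -1.41 -0.99]
tool shift [ 0.0014 -0.0025  0.1537]
scene bin 17 [399. 229.] [0.1   0.029]
scene hop 49 [240. 290.] [-0.057 -0.036]
scene hop 35 [272. 294.] [-0.001 -0.004]
scene hop 65 [246. 302.] [-0.03  -0.047]
scene hop 23 [284. 323.] [ 0.056 -0.035]
scene hop 37 [271. 328.] [ 0.042 -0.059]
side bin 270 [221. 315.] [0.075 0.035]
side bin 102 [245. 345.] [-0.014  0.041]
side hop 69 [353. 207.] [ 0.032 -0.05 ]
side hop 63 [339. 209.] [ 0.05  -0.023]
side hop 39 [375. 221.] [-0.037 -0.036]
side hop 56 [355. 227.] [-0.013  0.007]
```

Request:
{"fn": "play_rows", "kwargs": {
  "rows": [
    [[0.001, -0.002, 0.03], [0, 0, 0.4]],
    [[0, 0, 0.035], [0, 0, 0]],
    [[0, 0, 0.035], [0, 0, 0]],
    [[0, 0, 0.03], [0, 0, 0]],
    [[0, 0, 0.015], [0, 0, 0]]
  ]
}}

```text
clock: 17.4
eef_pos: [0.4782, 0.2659, 0.0771]
orientation: [-0.632, 0.775, 0.001, -0.001]
force: [-0.8, -0.6, -3.6]
finger_gap: 0.169
finger_force: 79.6
```

Request:
{"fn": "play_rows", "kwargs": {
  "rows": [
    [[0, 0, 0.004], [0, 0, 0]],
    [[0, 0, 0], [0, 0, 0]],
    [[0, 0, 0], [0, 0, 0]],
    [[0, 0, 0], [0, 0, 0]]
  ]
}}

```text
clock: 17.73
eef_pos: [0.4815, 0.2688, 0.0786]
orientation: [-0.632, 0.775, 0.001, 0.003]
force: [-0.5, -0.4, -1.9]
finger_gap: 0.171
finger_force: 79.7
```

```bash
python3 go.py -.085 .030 .005
```

```text
t 17.73 tcp [0.482 0.269 0.079] yaw -11.5 pitch 0.2 roll 0.4
scoop o uv [-0.0824  0.0286] z 0.0116 front uv [-0.0449  0.0284] z 0.0117 F [-0.5 -0.4 -1.9] grip 79.72815871238708 gap 0.170814136210389 q [ 0.79  0.35 -0.16 -0.   -1.05 -0.99]
tool shift [-0.0013  0.0026  0.0066]
```

Request:
{"fn": "play_rows", "kwargs": {
  "rows": [
    [[-0.001, 0, 0.004], [0, 0.3, 0]],
    [[0, 0, 0.003], [0, 0, 0]],
    [[0, 0, 0], [0, 0, 0]],
    [[0, 0, 0], [0, 0, 0]]
  ]
}}

```text
clock: 18.07
eef_pos: [0.4819, 0.2709, 0.0727]
orientation: [-0.633, 0.774, -0.001, 0.002]
force: [-4.1, 1.3, 11.1]
finger_gap: 0.172
finger_force: 82.0
```

```bash
python3 go.py -.085 .030 .005
```

```text
t 18.07 tcp [0.482 0.271 0.073] yaw -11.5 pitch 0.2 roll 0.1
scoop o uv [-0.0824  0.0304] z 0.0057 front uv [-0.0449  0.0303] z 0.0058 F [-4.1  1.3 11.1] grip 82.04179644584656 gap 0.17186670123625913 q [ 0.8   0.36 -0.17  0.   -1.04 -1.  ]
tool shift [0.0005 0.0026 0.0007]
```

Request:
{"fn": "play_rows", "kwargs": {
  "rows": [
    [[0, -0.015, -0.0005], [0, 0, 0]],
    [[0, -0.015, 0], [0, 0, 0]],
    [[0, -0.015, 0], [0, 0, 0]],
    [[0, -0.015, 0], [0, 0, 0]],
    [[0, -0.015, 0], [0, 0, 0]]
  ]
}}

```text
clock: 18.48
eef_pos: [0.555, 0.2555, 0.0728]
orientation: [-0.633, 0.774, -0.0, 0.001]
force: [-6.9, 3.3, 11.5]
finger_gap: 0.172
finger_force: 82.0
```

Request:
{"fn": "play_rows", "kwargs": {
  "rows": [
    [[0, -0.015, 0], [0, 0, 0]],
    [[0, -0.015, 0], [0, 0, 0]],
    [[0, -0.015, 0], [0, 0, 0]],
    [[0, -0.012, 0], [0, 0, 0]],
    [[0, -0.012, 0], [0, 0, 0]]
  ]
}}

```text
clock: 18.9
eef_pos: [0.6223, 0.2415, 0.0729]
orientation: [-0.633, 0.774, -0.0, 0.001]
force: [-7.0, 2.9, 9.8]
finger_gap: 0.171
finger_force: 81.9
```

```bash
python3 go.py; python3 plan.py ".108 .030 .0062 0 2" ".122 .030 .021 12 4" ".138 .030 .0355 24 4"
```

```text
t 18.9 tcp [0.622 0.241 0.073] yaw -11.5 pitch 0.1 roll 0.0
scoop o uv [0.0609 0.029 ] z 0.0059 front uv [0.0984 0.0289] z 0.0059 F [-7.   2.9  9.8] grip 81.90810799598694 gap 0.17070870893669862 q [ 0.6   0.56  0.17  0.   -1.18 -0.8 ]
(2, 'x', [[-0.0005, -0.0048, -0.0002], [-0.05, 0.02, -0.1]])
[[[-0.0, -0.0002, -0.0014], [3.0, 0.0, 0.0]], [[-0.0, -0.0003, -0.0014], [3.0, 0.0, 0.0]], [[-0.0, -0.0004, -0.0014], [3.0, 0.0, 0.0]], [[-0.0, -0.0004, -0.0013], [3.0, 0.0, 0.0]]]
[[[0.0, -0.0014, -0.0004], [3.0, -0.0, -0.0]], [[0.0, -0.0014, -0.0003], [3.0, -0.0, -0.0]], [[0.0, -0.0014, -0.0003], [3.0, -0.0, -0.0]], [[0.0, -0.0014, -0.0002], [3.0, -0.0, -0.0]]]
```

Request:
{"fn": "play_rows", "kwargs": {
  "rows": [
    [[0, -0.005, 0], [0, 0, 0]],
    [[0, -0.004, 0], [0, 0, 0]],
    [[0, -0.0008, -0.0015], [3, 0, 0]],
    [[0, -0.0008, -0.0015], [3, 0, 0]],
    [[0, -0.0008, -0.0014], [3, 0, 0]]
  ]
}}

```text
clock: 19.32
eef_pos: [0.6329, 0.2388, 0.0767]
orientation: [-0.63, 0.772, -0.062, 0.051]
force: [-5.3, 0.4, 5.8]
finger_gap: 0.176
finger_force: 81.8
```

Request:
{"fn": "play_rows", "kwargs": {
  "rows": [
    [[0, -0.0008, -0.0014], [3, 0, 0]],
    [[0, -0.0014, -0.0004], [3, 0, 0]],
    [[0, -0.0014, -0.0004], [3, 0, 0]],
    [[0, -0.0014, -0.0004], [3, 0, 0]],
    [[0, -0.0014, -0.0004], [3, 0, 0]]
  ]
}}

```text
clock: 19.73
eef_pos: [0.6375, 0.2383, 0.0813]
orientation: [-0.619, 0.757, -0.162, 0.133]
force: [-4.9, -3.9, 8.3]
finger_gap: 0.171
finger_force: 81.9
```

Request:
{"fn": "play_rows", "kwargs": {
  "rows": [
    [[0, 0, 0], [0, 0, 0]],
    [[0, 0, 0], [0, 0, 0]]
  ]
}}

```text
clock: 19.9
eef_pos: [0.6378, 0.238, 0.0815]
orientation: [-0.619, 0.757, -0.162, 0.133]
force: [-7.4, 2.6, 6.9]
finger_gap: 0.169
finger_force: 81.8
```

```bash
python3 go.py;python3 - <<'E'
from h import *
S=cam("scene");D=cam("side")
cv2.imwrite("pics/p7.png",np.hstack([cv2.resize(S["frame"][130:290,290:450],(400,400)),cv2.resize(D["frame"][230:390,170:330],(400,400))]))
E
python3 plan.py ".130 .029 .055 32 3" ".126 .029 .2 32 5"
```

```text
t 19.9 tcp [0.638 0.238 0.081] yaw -11.4 pitch 24.2 roll -0.0
scoop o uv [0.1042 0.0286] z 0.0204 front uv [0.1384 0.0285] z 0.0357 F [-7.4  2.6  6.9] grip 81.82883977890015 gap 0.1689376709948972 q [ 0.73  0.39 -0.38  0.6  -0.62 -1.39]
[[[-0.0, 0.0029, -0.0051], [2.61, -0.02, -0.04]], [[-0.0, 0.0026, -0.0052], [2.61, -0.02, -0.04]], [[-0.0001, 0.0024, -0.0054], [2.61, -0.02, -0.04]]]
(5, 'x', [[-0.0, -0.0147, -0.025], [0.0, 0.0, 0.0]])
```

View pics/p7.png

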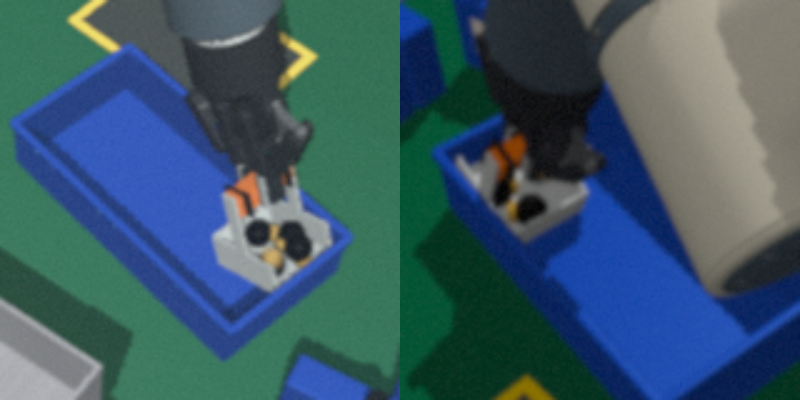

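Request:
{"fn": "play_rows", "kwargs": {
  "rows": [
    [[0, 0.0029, -0.0051], [2.6, 0, 0]],
    [[0, 0.0026, -0.0052], [2.6, 0, 0]],
    [[0, 0.0024, -0.0054], [2.6, 0, 0]],
    [[0, -0.0147, -0.025], [0, 0, 0]],
    [[0, -0.0147, -0.025], [0, 0, 0]]
  ]
}}

```text
clock: 20.42
eef_pos: [0.6187, 0.2359, 0.1427]
orientation: [-0.61, 0.744, -0.214, 0.166]
force: [2.8, 0.5, -1.7]
finger_gap: 0.169
finger_force: 79.8
```

Request:
{"fn": "play_rows", "kwargs": {
  "rows": [
    [[0, -0.0147, -0.025], [0, 0, 0]],
    [[0, -0.0147, -0.025], [0, 0, 0]],
    [[0, -0.0147, -0.025], [0, 0, 0]],
    [[0, 0, 0], [0, 0, 0]],
    [[0, 0, 0], [0, 0, 0]]
  ]
}}

```text
clock: 20.83
eef_pos: [0.6211, 0.2418, 0.2368]
orientation: [-0.608, 0.745, -0.212, 0.175]
force: [0.2, -0.0, -6.0]
finger_gap: 0.17
finger_force: 79.8
```

```bash
python3 go.py; python3 kn.py
python3 plan.py "w .562 -.052 .2 30 12 -88"  "w .562 -.052 .16 -12 6 -88" "w .562 -.052 .135 -68 8 -88"
```

```text
t 20.83 tcp [0.621 0.242 0.237] yaw -11.6 pitch 31.9 roll 0.1
scoop o uv [0.095  0.0291] z 0.1799 front uv [0.1268 0.0289] z 0.1998 F [ 0.2 -0.  -6. ] grip 79.78139877319336 gap 0.16992443984946776 q [ 0.82  0.2  -0.3   0.64 -0.85 -1.39]
scene hop 55 [240. 290.] [-0.056 -0.036]
scene hop 18 [273. 297.] [ 0.004 -0.007]
scene hop 62 [246. 302.] [-0.03  -0.047]
scene hop 25 [285. 323.] [ 0.056 -0.035]
scene hop 35 [271. 328.] [ 0.043 -0.059]
[[[0.0195, 0.0007, -0.001], [-0.13, 3.25, 5.48]], [[0.0195, -0.0011, 0.0001], [-0.13, 3.25, 5.48]], [[0.0192, -0.003, 0.0012], [-0.13, 3.25, 5.48]], [[0.0188, -0.0048, 0.0023], [-0.13, 3.25, 5.48]], [[0.0181, -0.0066, 0.0033], [-0.13, 3.25, 5.48]], [[0.0171, -0.0083, 0.0043], [-0.13, 3.25, 5.48]], [[0.016, -0.0099, 0.0052], [-0.13, 3.25, 5.48]], [[0.0147, -0.0114, 0.0061], [-0.13, 3.25, 5.48]], [[0.0132, -0.0127, 0.0068], [-0.13, 3.25, 5.48]], [[0.0115, -0.0139, 0.0075], [-0.13, 3.25, 5.48]], [[0.0097, -0.0149, 0.0081], [-0.13, 3.25, 5.48]], [[0.0077, -0.0158, 0.0085], [-0.13, 3.25, 5.48]]]
[[[-0.0, -0.0057, 0.0045], [-7.0, -0.0, -0.0]], [[-0.0, -0.0062, 0.0037], [-7.0, -0.0, -0.0]], [[-0.0, -0.0067, 0.0029], [-7.0, -0.0, -0.0]], [[-0.0, -0.007, 0.0021], [-7.0, -0.0, -0.0]], [[-0.0, -0.0072, 0.0012], [-7.0, -0.0, -0.0]], [[-0.0, -0.0073, 0.0004], [-7.0, -0.0, -0.0]]]
[[[0.0, -0.0097, 0.0029], [-7.0, -0.0, 0.0]], [[0.0, -0.0099, 0.0017], [-7.0, -0.0, 0.0]], [[0.0, -0.0101, 0.0004], [-7.0, -0.0, 0.0]], [[0.0, -0.01, -0.0008], [-7.0, -0.0, 0.0]], [[0.0, -0.0099, -0.002], [-7.0, -0.0, 0.0]], [[0.0, -0.0096, -0.0032], [-7.0, -0.0, 0.0]], [[0.0, -0.0091, -0.0043], [-7.0, -0.0, 0.0]], [[0.0, -0.0085, -0.0054], [-7.0, -0.0, 0.0]]]
```

Bin is empty in the scene view; the hopper holds 5. Carrying the last four.

Request:
{"fn": "play_rows", "kwargs": {
  "rows": [
    [[0.0195, 0.0007, -0.001], [-0.1, 3.25, 5.48]],
    [[0.0195, -0.0011, 0], [-0.1, 3.25, 5.48]],
    [[0.0192, -0.003, 0.0012], [-0.1, 3.25, 5.48]],
    [[0.0188, -0.0048, 0.0023], [-0.1, 3.25, 5.48]],
    [[0.0181, -0.0066, 0.0033], [-0.1, 3.25, 5.48]]
  ]
}}

```text
clock: 21.35
eef_pos: [0.5945, 0.1451, 0.2351]
orientation: [-0.378, 0.886, -0.247, 0.107]
force: [-0.6, 0.2, -3.3]
finger_gap: 0.175
finger_force: 79.8
```

Request:
{"fn": "play_rows", "kwargs": {
  "rows": [
    [[0.0171, -0.0083, 0.0043], [-0.1, 3.25, 5.48]],
    [[0.016, -0.0099, 0.0052], [-0.1, 3.25, 5.48]],
    [[0.0147, -0.0114, 0.0061], [-0.1, 3.25, 5.48]],
    [[0.0132, -0.0127, 0.0068], [-0.1, 3.25, 5.48]],
    [[0.0115, -0.0139, 0.0075], [-0.1, 3.25, 5.48]]
  ]
}}

```text
clock: 21.77
eef_pos: [0.5697, 0.0513, 0.238]
orientation: [-0.121, 0.957, -0.261, 0.036]
force: [1.0, -0.2, -3.6]
finger_gap: 0.172
finger_force: 79.8
```

Request:
{"fn": "play_rows", "kwargs": {
  "rows": [
    [[0.0097, -0.0149, 0.0081], [-0.1, 3.25, 5.48]],
    [[0.0077, -0.0158, 0.0085], [-0.1, 3.25, 5.48]],
    [[0, 0, 0], [0, 0, 0]],
    [[0, 0, 0], [0, 0, 0]]
  ]
}}

```text
clock: 22.1
eef_pos: [0.5605, 0.0135, 0.2392]
orientation: [-0.016, 0.965, -0.26, 0.007]
force: [0.7, 0.8, -3.1]
finger_gap: 0.169
finger_force: 79.8
```

```bash
python3 go.py
python3 plan.py "w .562 -.052 .16 -12 6 -88" "w .562 -.052 .135 -68 8 -88"
```

```text
t 22.1 tcp [0.56  0.013 0.239] yaw -88.2 pitch 30.2 roll 0.3
scoop o uv [ 0.0529 -0.2395] z 0.1812 front uv [ 0.0602 -0.271 ] z 0.2001 F [ 0.7  0.8 -3.1] grip 79.82012987136841 gap 0.16905011660186808 q [ 0.58  0.34 -0.04  0.45 -1.49 -2.22]
[[[0.0001, -0.0057, 0.0044], [-7.03, 0.05, -0.02]], [[0.0001, -0.0062, 0.0037], [-7.03, 0.05, -0.02]], [[0.0001, -0.0066, 0.0029], [-7.03, 0.05, -0.02]], [[0.0001, -0.0069, 0.0021], [-7.03, 0.05, -0.02]], [[0.0001, -0.0071, 0.0012], [-7.03, 0.05, -0.02]], [[0.0001, -0.0072, 0.0003], [-7.03, 0.05, -0.02]]]
[[[0.0, -0.0097, 0.0029], [-7.0, -0.0, 0.0]], [[0.0, -0.0099, 0.0017], [-7.0, -0.0, 0.0]], [[0.0, -0.0101, 0.0004], [-7.0, -0.0, 0.0]], [[0.0, -0.01, -0.0008], [-7.0, -0.0, 0.0]], [[0.0, -0.0099, -0.002], [-7.0, -0.0, 0.0]], [[0.0, -0.0096, -0.0032], [-7.0, -0.0, 0.0]], [[0.0, -0.0091, -0.0043], [-7.0, -0.0, 0.0]], [[0.0, -0.0085, -0.0054], [-7.0, -0.0, 0.0]]]
```

Request:
{"fn": "play_rows", "kwargs": {
  "rows": [
    [[0, -0.0057, 0.0044], [-7, 0, 0]],
    [[0, -0.0062, 0.0037], [-7, 0, 0]],
    [[0, -0.0066, 0.0029], [-7, 0, 0]],
    [[0, -0.0069, 0.0021], [-7, 0, 0]],
    [[0, -0.0071, 0.0012], [-7, 0, 0]]
  ]
}}

```text
clock: 22.52
eef_pos: [0.5619, -0.0207, 0.2368]
orientation: [-0.02, 0.999, 0.045, 0.004]
force: [0.1, -1.4, -5.5]
finger_gap: 0.169
finger_force: 79.7
```

Request:
{"fn": "play_rows", "kwargs": {
  "rows": [
    [[0, -0.0072, 0.0003], [-7, 0, 0]],
    [[0, -0.0097, 0.0029], [-7, 0, 0]],
    [[0, -0.0099, 0.0017], [-7, 0, 0]],
    [[0, -0.01, 0.0004], [-7, 0, 0]],
    [[0, -0.01, -0.0008], [-7, 0, 0]]
  ]
}}

```text
clock: 22.93
eef_pos: [0.5636, -0.0648, 0.2164]
orientation: [-0.019, 0.939, 0.342, -0.001]
force: [0.7, 1.1, -4.0]
finger_gap: 0.168
finger_force: 79.8
```

Request:
{"fn": "play_rows", "kwargs": {
  "rows": [
    [[0, -0.0099, -0.002], [-7, 0, 0]],
    [[0, -0.0096, -0.0032], [-7, 0, 0]],
    [[0, -0.0091, -0.0043], [-7, 0, 0]],
    [[0, -0.0085, -0.0054], [-7, 0, 0]],
    [[0, 0, 0], [0, 0, 0]]
  ]
}}

```text
clock: 23.35
eef_pos: [0.5626, -0.1025, 0.1864]
orientation: [-0.009, 0.826, 0.563, -0.013]
force: [-2.4, 1.1, -7.3]
finger_gap: 0.174
finger_force: 80.0
```

Request:
{"fn": "play_rows", "kwargs": {
  "rows": [
    [[0, 0, 0], [0, 0, 0]],
    [[0, 0, 0], [0, 0, 0]],
    [[0, 0, 0], [0, 0, 0]],
    [[0, 0, 0], [0, 0, 0]],
    [[0, 0, 0], [0, 0, 0]]
  ]
}}

```text
clock: 23.77
eef_pos: [0.565, -0.0982, 0.1989]
orientation: [-0.018, 0.831, 0.557, -0.006]
force: [0.6, 0.8, -2.6]
finger_gap: 0.168
finger_force: 80.0
```

```bash
python3 go.py; python3 kn.py
python3 plan.py "w .562 -.057 .2 0 10 -88" "w .562 -.057 .23 0 3 -88"
```

```text
t 23.77 tcp [ 0.565 -0.098  0.199] yaw -86.4 pitch -67.6 roll 0.6
scoop o uv [ 0.057 -0.255] z 0.1735 front uv [ 0.0607 -0.2688] z 0.1388 F [ 0.6  0.8 -2.6] grip 80.00810265541077 gap 0.1676692275711549 q [-0.54  0.72  0.55 -1.04 -2.01 -1.15]
scene hop 19 [243. 285.] [-0.059 -0.023]
scene hop 18 [239. 293.] [-0.053 -0.043]
scene hop 39 [274. 296.] [ 0.004 -0.005]
scene hop 28 [258. 296.] [-0.021 -0.024]
scene hop 202 [263. 318.] [ 0.017 -0.051]
scene hop 25 [241. 311.] [-0.025 -0.067]
scene hop 75 [276. 313.] [ 0.03  -0.031]
scene hop 40 [285. 323.] [ 0.057 -0.035]
side hop 41 [338. 210.] [ 0.049 -0.018]
side hop 295 [364. 222.] [-0.021 -0.018]
side hop 66 [349. 216.] [ 0.019 -0.015]
[[[0.0001, 0.0094, 0.0047], [6.77, 0.04, 0.04]], [[0.0001, 0.0098, 0.0036], [6.77, 0.04, 0.04]], [[0.0001, 0.0102, 0.0024], [6.77, 0.04, 0.04]], [[0.0001, 0.0104, 0.0012], [6.77, 0.04, 0.04]], [[0.0001, 0.0105, -0.0001], [6.77, 0.04, 0.04]], [[0.0001, 0.0104, -0.0013], [6.77, 0.04, 0.04]], [[0.0001, 0.0102, -0.0025], [6.77, 0.04, 0.04]], [[0.0001, 0.0098, -0.0037], [6.77, 0.04, 0.04]], [[0.0001, 0.0093, -0.0048], [6.77, 0.04, 0.04]], [[0.0001, 0.0087, -0.0059], [6.77, 0.04, 0.04]]]
(3, 'x', [[0.0, 0.0, -0.01], [0.0, 0.0, 0.0]])
```

Request:
{"fn": "play_rows", "kwargs": {
  "rows": [
    [[0, 0.0094, 0.0047], [6.77, 0, 0]],
    [[0, 0.0098, 0.0036], [6.77, 0, 0]],
    [[0, 0.0102, 0.0024], [6.77, 0, 0]],
    [[0, 0.0104, 0.0012], [6.77, 0, 0]],
    [[0, 0.0105, 0], [6.77, 0, 0]]
  ]
}}

```text
clock: 24.28
eef_pos: [0.5634, -0.0598, 0.2333]
orientation: [-0.018, 0.957, 0.289, 0.0]
force: [0.9, 0.5, -4.0]
finger_gap: 0.176
finger_force: 79.8
```

Request:
{"fn": "play_rows", "kwargs": {
  "rows": [
    [[0, 0.0104, -0.0013], [6.77, 0, 0]],
    [[0, 0.0102, -0.0025], [6.77, 0, 0]],
    [[0, 0.0098, -0.0037], [6.77, 0, 0]],
    [[0, 0.0093, -0.0048], [6.77, 0, 0]],
    [[0, 0.0087, -0.0059], [6.77, 0, 0]]
  ]
}}

```text
clock: 24.7
eef_pos: [0.5613, -0.019, 0.2682]
orientation: [-0.018, 1.0, -0.001, 0.006]
force: [0.4, -1.1, -3.5]
finger_gap: 0.171
finger_force: 79.8
```

Request:
{"fn": "play_rows", "kwargs": {
  "rows": [
    [[0, 0, 0], [0, 0, 0]],
    [[0, 0, 0], [0, 0, 0]]
  ]
}}

```text
clock: 24.87
eef_pos: [0.5605, -0.0167, 0.266]
orientation: [-0.021, 1.0, 0.002, 0.003]
force: [0.4, -0.6, -3.4]
finger_gap: 0.172
finger_force: 79.8
```

```bash
python3 go.py; python3 plan.py "w .4842 .4127 .17 0 12 -5" "w .4842 .4127 .004 0 7 -5"; python3 - <<'E'
from h import *
S=cam("scene");D=cam("side")
cv2.imwrite("pics/p8.png",np.hstack([cv2.resize(S["frame"][130:350,200:420],(400,400)),cv2.resize(D["frame"][150:370,190:410],(400,400))]))
E
```

```text
t 24.87 tcp [ 0.561 -0.017  0.266] yaw -87.6 pitch -0.2 roll 0.4
scoop o uv [ 0.0512 -0.236 ] z 0.199 front uv [ 0.06   -0.2724] z 0.1989 F [ 0.4 -0.6 -3.4] grip 79.82028365135193 gap 0.17159947351514498 q [ 0.25  0.27  0.21 -0.   -1.51 -1.78]
[[[0.008, 0.0364, 0.0025], [-0.01, 0.04, -6.89]], [[0.0036, 0.0371, 0.0025], [-0.01, 0.04, -6.89]], [[-0.0009, 0.0373, 0.0025], [-0.01, 0.04, -6.89]], [[-0.0054, 0.0369, 0.0025], [-0.01, 0.04, -6.89]], [[-0.0098, 0.036, 0.0025], [-0.01, 0.04, -6.89]], [[-0.014, 0.0345, 0.0025], [-0.01, 0.04, -6.89]], [[-0.018, 0.0326, 0.0025], [-0.01, 0.04, -6.89]], [[-0.0218, 0.0302, 0.0025], [-0.01, 0.04, -6.89]], [[-0.0253, 0.0274, 0.0025], [-0.01, 0.04, -6.89]], [[-0.0284, 0.0242, 0.0025], [-0.01, 0.04, -6.89]], [[-0.0311, 0.0206, 0.0025], [-0.01, 0.04, -6.89]], [[-0.0333, 0.0167, 0.0024], [-0.01, 0.04, -6.89]]]
(7, 'x', [[0.0, 0.0, 0.0237], [0.0, 0.0, 0.0]])
```

View pics/p8.png

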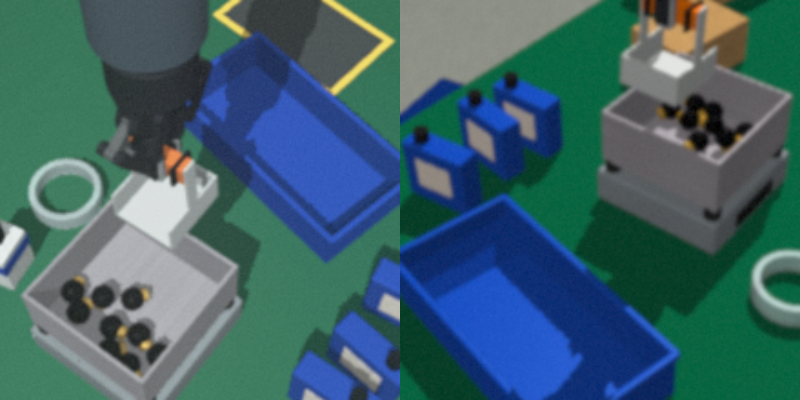

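Request:
{"fn": "play_rows", "kwargs": {
  "rows": [
    [[0.008, 0.0364, 0.0025], [0, 0, -6.89]],
    [[0.0036, 0.0371, 0.0025], [0, 0, -6.89]],
    [[-0.0009, 0.0373, 0.0025], [0, 0, -6.89]],
    [[-0.0054, 0.0369, 0.0025], [0, 0, -6.89]],
    [[-0.0098, 0.036, 0.0025], [0, 0, -6.89]]
  ]
}}

```text
clock: 25.38
eef_pos: [0.5148, 0.1603, 0.2531]
orientation: [-0.314, 0.949, 0.001, 0.003]
force: [0.9, 0.2, -2.9]
finger_gap: 0.173
finger_force: 80.0
```

Request:
{"fn": "play_rows", "kwargs": {
  "rows": [
    [[-0.014, 0.0345, 0.0025], [0, 0, -6.89]],
    [[-0.018, 0.0326, 0.0025], [0, 0, -6.89]],
    [[-0.0218, 0.0302, 0.0025], [0, 0, -6.89]],
    [[-0.0253, 0.0274, 0.0025], [0, 0, -6.89]],
    [[-0.0284, 0.0242, 0.0025], [0, 0, -6.89]]
  ]
}}

```text
clock: 25.8
eef_pos: [0.469, 0.341, 0.2408]
orientation: [-0.581, 0.814, -0.0, 0.003]
force: [0.6, 0.3, -2.1]
finger_gap: 0.169
finger_force: 80.0
```

Request:
{"fn": "play_rows", "kwargs": {
  "rows": [
    [[-0.0311, 0.0206, 0.0025], [0, 0, -6.89]],
    [[-0.0333, 0.0167, 0.0025], [0, 0, -6.89]],
    [[0, 0, 0], [0, 0, 0]],
    [[0, 0, 0], [0, 0, 0]]
  ]
}}

```text
clock: 26.13
eef_pos: [0.4504, 0.4134, 0.2345]
orientation: [-0.673, 0.739, -0.001, 0.002]
force: [0.6, -0.0, -2.6]
finger_gap: 0.171
finger_force: 79.9
```

```bash
python3 go.py; python3 plan.py "w .4842 .4127 .004 0 7 -5"
```

```text
t 26.13 tcp [0.45  0.413 0.235] yaw -5.3 pitch 0.2 roll 0.1
scoop o uv [-0.1412  0.164 ] z 0.1675 front uv [-0.1039  0.1679] z 0.1677 F [ 0.6 -0.  -2.6] grip 79.88013982772827 gap 0.17100209144057948 q [ 1.    0.38  0.28  0.   -1.48 -1.09]
(7, 'x', [[-0.0003, 0.0006, 0.0234], [-0.03, 0.02, -0.05]])
```

Request:
{"fn": "play_rows", "kwargs": {
  "rows": [
    [[-0.002, 0.004, 0.03], [0, 0, 0]],
    [[0, 0, 0.035], [0, 0, 0]],
    [[0, 0, 0.035], [0, 0, 0]],
    [[0, 0, 0.033], [0, 0, 0]],
    [[0, 0, 0.018], [0, 0, 0]]
  ]
}}

```text
clock: 26.55
eef_pos: [0.4472, 0.412, 0.0809]
orientation: [-0.672, 0.741, -0.001, 0.0]
force: [0.1, -0.4, -3.2]
finger_gap: 0.172
finger_force: 79.8
```

Request:
{"fn": "play_rows", "kwargs": {
  "rows": [
    [[0, 0, 0.006], [0, 0, 0]],
    [[0, 0, 0], [0, 0, 0]],
    [[0, 0, 0], [0, 0, 0]],
    [[0, 0, 0], [0, 0, 0]]
  ]
}}

```text
clock: 26.88
eef_pos: [0.4491, 0.4165, 0.0815]
orientation: [-0.673, 0.739, -0.001, 0.006]
force: [-0.1, -0.0, -1.9]
finger_gap: 0.172
finger_force: 79.9
```

```bash
python3 go.py; python3 plan.py "w .4842 .4127 .002 0 1 -5"
```

```text
t 26.88 tcp [0.449 0.416 0.081] yaw -5.4 pitch 0.5 roll 0.4
scoop o uv [-0.1427  0.1671] z 0.0145 front uv [-0.1054  0.171 ] z 0.0148 F [-0.1 -0.  -1.9] grip 79.8793637752533 gap 0.17208980210444644 q [ 1.01  0.45  0.    0.01 -1.11 -1.1 ]
(1, 'x', [[0.0008, 0.0023, 0.0124], [-0.52, 0.38, -0.35]])
```

Request:
{"fn": "play_rows", "kwargs": {
  "rows": [
    [[0.0005, 0.002, 0.006], [-0.5, 0.3, -0.3]],
    [[0, 0, 0.004], [0, 0, 0]],
    [[0, 0, 0.002], [0, 0, 0]],
    [[0, 0, 0], [0, 0, 0]],
    [[0, 0, 0], [0, 0, 0]]
  ]
}}

```text
clock: 27.3
eef_pos: [0.4459, 0.4167, 0.0689]
orientation: [-0.676, 0.737, 0.0, 0.0]
force: [-2.9, 0.5, 6.3]
finger_gap: 0.168
finger_force: 81.2
```

```bash
python3 go.py; python3 plan.py "w .4842 .4127 .001 0 1 -5"
```

```text
t 27.3 tcp [0.446 0.417 0.069] yaw -4.9 pitch -0.0 roll 0.0
scoop o uv [-0.1466  0.1662] z 0.0019 front uv [-0.1093  0.1704] z 0.0019 F [-2.9  0.5  6.3] grip 81.24300599098206 gap 0.1680804062134288 q [ 1.01  0.47 -0.01 -0.   -1.1  -1.09]
(1, 'x', [[0.0006, -0.001, 0.0009], [0.03, 0.03, 0.05]])
```

Request:
{"fn": "play_rows", "kwargs": {
  "rows": [
    [[0, 0, 0], [0, 0, 0]],
    [[0, 0, 0], [0, 0, 0]],
    [[0, 0, 0], [0, 0, 0]],
    [[0, 0, 0], [0, 0, 0]],
    [[0, 0, 0], [0, 0, 0]]
  ],
  "jaw": 1
}}

```text
clock: 27.72
eef_pos: [0.4457, 0.4156, 0.067]
orientation: [-0.676, 0.737, 0.0, -0.001]
force: [-0.3, -0.4, -0.1]
finger_gap: 0.872
finger_force: 0.0
```

Request:
{"fn": "play_rows", "kwargs": {
  "rows": [
    [[0, 0, 0], [0, 0, 0]],
    [[0, 0, -0.01], [0, 0, 0]],
    [[0, 0, -0.03], [0, 0, 0]],
    [[0, 0, -0.035], [0, 0, 0]],
    [[0, 0, -0.035], [0, 0, 0]]
  ]
}}

```text
clock: 28.13
eef_pos: [0.4457, 0.4152, 0.1788]
orientation: [-0.676, 0.737, -0.0, -0.002]
force: [0.6, 1.1, 0.7]
finger_gap: 1.0
finger_force: 0.0
```

Request:
{"fn": "play_rows", "kwargs": {
  "rows": [
    [[0, 0, -0.035], [0, 0, 0]],
    [[0, 0, -0.035], [0, 0, 0]],
    [[0, 0, 0], [0, 0, 0]]
  ]
}}

```text
clock: 28.38
eef_pos: [0.4487, 0.4174, 0.2567]
orientation: [-0.676, 0.737, 0.0, 0.006]
force: [0.2, -1.5, 1.0]
finger_gap: 0.997
finger_force: 0.0
```

```bash
python3 go.py; cat > chk.py <<'E'
from h import *
S=cam("scene");D=cam("side");cs=[]
for n,c,roi in(("scene",S,(300,90,440,200)),("side",D,(130,370,340,480))):
    h=cv2.cvtColor(c["frame"],cv2.COLOR_BGR2HSV);x0,y0,x1,y1=roi
    m=cv2.inRange(h,(22,120,120),(35,255,255));ys,xs=np.nonzero(m[y0:y1,x0:x1]);print(n,"mat",cv2.minAreaRect(onplane(c,np.c_[xs+x0,ys+y0],.001)[:,:2].astype(np.float32)))
    m=cv2.inRange(h,(3,130,80),(18,255,255));k=np.zeros_like(m);k[y0:y1,x0:x1]=m[y0:y1,x0:x1]
    q=max(cv2.findContours(k,cv2.RETR_EXTERNAL,cv2.CHAIN_APPROX_NONE)[0],key=cv2.contourArea);cs.append(cv2.minAreaRect(q)[0])
print("grip",tri(S,cs[0],D,cs[1]))
E
python3 chk.py
```

```text
t 28.38 tcp [0.449 0.417 0.257] yaw -5.0 pitch 0.5 roll 0.5
scoop o uv [-0.1434  0.1681] z 0.1897 front uv [-0.1062  0.1722] z 0.19 F [ 0.2 -1.5  1. ] grip 0.0 gap 0.9968525178708625 q [ 1.01  0.37  0.33  0.   -1.52 -1.09]
scene mat ((0.4479965567588806, 0.4155080318450928), (0.14133277535438538, 0.21999062597751617), 84.31436157226562)
side mat ((0.4454980790615082, 0.4165642261505127), (0.14190222322940826, 0.22358770668506622), 84.83135986328125)
grip (array([0.45859473, 0.39415062, 0.08951141]), np.float64(0.005305819302947036))
```

Request:
{"fn": "play_rows", "kwargs": {
  "rows": [
    [[0.0396, -0.0008, 0], [0, 0, 0]],
    [[0.0396, -0.0008, 0], [0, 0, 0]],
    [[0.0396, -0.0008, 0], [0, 0, 0]],
    [[0.0396, -0.0008, 0], [0, 0, 0]],
    [[0.0396, -0.0008, 0], [0, 0, 0]]
  ],
  "jaw": -1,
  "newtons": 30
}}

```text
clock: 28.9
eef_pos: [0.4316, 0.2161, 0.2464]
orientation: [-0.676, 0.737, 0.0, -0.003]
force: [0.1, -1.0, -0.1]
finger_gap: 0.296
finger_force: 0.0
```

Request:
{"fn": "play_rows", "kwargs": {
  "rows": [
    [[0.0396, -0.0008, 0], [0, 0, 0]],
    [[0.0396, -0.0008, 0], [0, 0, 0]],
    [[0.0396, -0.0008, 0], [0, 0, 0]],
    [[0.0396, -0.0008, 0], [0, 0, 0]],
    [[0.0396, -0.0008, 0], [0, 0, 0]]
  ]
}}

```text
clock: 29.32
eef_pos: [0.4182, 0.0188, 0.2471]
orientation: [-0.676, 0.737, 0.0, -0.002]
force: [1.5, -0.4, 0.9]
finger_gap: -0.001
finger_force: 0.0
```

```bash
python3 st.py; python3 chk.py; python3 kn.py
```

```text
29.3167 [0.4182 0.0188 0.2471] [[-0.087, -0.996, -0.004], [-0.996, 0.087, -0.002], [0.002, 0.003, -1.0]] [ 0.42 -0.01 -0.16  0.   -1.43 -0.51] [ 1.5 -0.4  0.9] -0.0011153810998735445
scene mat ((0.4479965567588806, 0.4155080318450928), (0.14133277535438538, 0.21999062597751617), 84.31436157226562)
side mat ((0.44619905948638916, 0.41656574606895447), (0.14148002862930298, 0.2224753350019455), 85.00501251220703)
grip (array([0.45865456, 0.39409088, 0.08960145]), np.float64(0.005257653663611079))
scene hop 143 [241. 297.] [-0.045 -0.044]
scene hop 54 [256. 293.] [-0.027 -0.021]
scene hop 16 [270. 292.] [-0.007 -0.005]
scene hop 21 [275. 295.] [ 0.004 -0.003]
scene hop 146 [264. 319.] [ 0.02  -0.053]
scene hop 36 [276. 312.] [ 0.029 -0.028]
scene hop 22 [285. 323.] [ 0.057 -0.035]
side hop 455 [360. 218.] [-0.003 -0.026]
side hop 60 [339. 209.] [ 0.051 -0.023]
```

```bash
python3 - <<'E'
from h import *
S=cam("scene");D=cam("side");o=[]
for c,roi in((S,(300,90,440,200)),(D,(130,340,340,480))):
    h=cv2.cvtColor(c["frame"],cv2.COLOR_BGR2HSV);x0,y0,x1,y1=roi
    m=cv2.inRange(h,(3,130,80),(18,255,255));ys,xs=np.nonzero(m[y0:y1,x0:x1]);r_=cv2.minAreaRect(np.c_[xs+x0,ys+y0].astype(np.int32))
    print(len(xs),r_,cv2.minAreaRect(onplane(c,np.c_[xs+x0,ys+y0],.09)[:,:2].astype(np.float32)));o.append(r_[0])
print(tri(S,o[0],D,o[1]))
cv2.imwrite("pics/p9.png",np.hstack([cv2.resize(S["frame"][90:210,300:420],(400,400)),cv2.resize(D["frame"][360:480,160:280],(400,400))]))
E
```

```text
169 ((368.0000305175781, 127.5), (9.192387580871582, 23.334524154663086), 45.0) ((0.4605633318424225, 0.390259712934494), (0.07201755791902542, 0.024539882317185402), 89.53521728515625)
654 ((227.94073486328125, 403.7860107421875), (16.816307067871094, 46.59832000732422), 46.218875885009766) ((0.4562990069389343, 0.3927115499973297), (0.0680558905005455, 0.027957400307059288), 88.5791015625)
(array([0.45849517, 0.39303149, 0.08734413]), np.float64(0.002346031252416316))
```

View pics/p9.png

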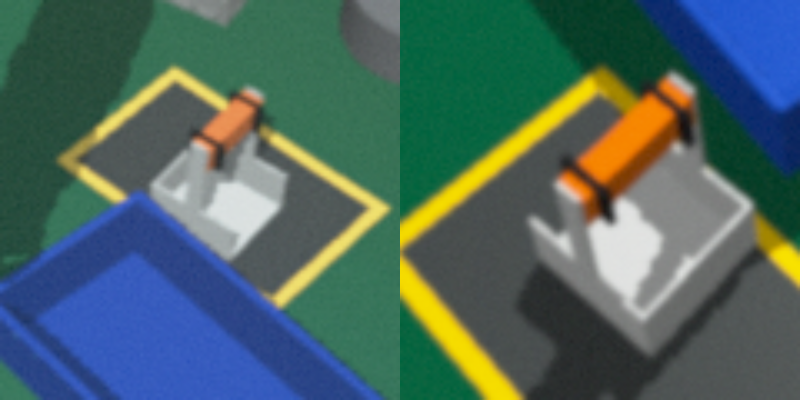

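Request:
{"fn": "play_rows", "kwargs": {
  "rows": [
    [[-0.0376, -0.0008, 0], [0, 0, 0]],
    [[-0.0376, -0.0008, 0], [0, 0, 0]],
    [[-0.0376, -0.0008, 0], [0, 0, 0]],
    [[-0.0376, -0.0008, 0], [0, 0, 0]],
    [[-0.0376, -0.0008, 0], [0, 0, 0]]
  ],
  "jaw": 1
}}

```text
clock: 30.03
eef_pos: [0.4391, 0.2109, 0.2471]
orientation: [-0.677, 0.736, 0.0, -0.002]
force: [1.3, -0.4, -0.0]
finger_gap: 0.707
finger_force: 0.0
```

Request:
{"fn": "play_rows", "kwargs": {
  "rows": [
    [[-0.0376, -0.0008, 0], [0, 0, 0]],
    [[-0.0376, -0.0008, 0], [0, 0, 0]],
    [[-0.0376, -0.0008, 0], [0, 0, 0]],
    [[-0.0376, -0.0008, 0], [0, 0, 0]],
    [[-0.0376, -0.0008, 0], [0, 0, 0]]
  ]
}}

```text
clock: 30.45
eef_pos: [0.4589, 0.398, 0.2463]
orientation: [-0.677, 0.736, 0.0, -0.002]
force: [1.2, -0.0, 0.8]
finger_gap: 0.999
finger_force: 0.0
```

Request:
{"fn": "play_rows", "kwargs": {
  "rows": [
    [[0, 0, 0.02], [0, 0, 0]],
    [[0, 0, 0.02], [0, 0, 0]],
    [[0, 0, 0.02], [0, 0, 0]],
    [[0, 0, 0], [0, 0, 0]],
    [[0, 0, 0], [0, 0, 0]]
  ]
}}

```text
clock: 30.87
eef_pos: [0.459, 0.395, 0.1859]
orientation: [-0.676, 0.737, -0.0, -0.003]
force: [-0.8, -0.1, 1.3]
finger_gap: 0.999
finger_force: 0.0
```

```bash
python3 st.py; cat > wg.py <<'E'
from h import *
c=cam("wrist");h=cv2.cvtColor(c["frame"],cv2.COLOR_BGR2HSV);m=cv2.inRange(h,(3,130,80),(18,255,255))
cs=[k for k in cv2.findContours(m,cv2.RETR_EXTERNAL,cv2.CHAIN_APPROX_NONE)[0] if cv2.contourArea(k)>30];al=np.vstack(cs).reshape(-1,2)
k=max(cs,key=cv2.contourArea).reshape(-1,2)
for z in(.085,.095): print("mid",cv2.minAreaRect(onplane(c,k,z)[:,:2].astype(np.float32)),"all",cv2.minAreaRect(onplane(c,al,z)[:,:2].astype(np.float32)))
m=cv2.inRange(h,(22,120,120),(35,255,255));ys,xs=np.nonzero(m);print("mat",cv2.minAreaRect(onplane(c,np.c_[xs,ys],.001)[:,:2].astype(np.float32)))
E
python3 wg.py
```

```text
30.8667 [0.459  0.395  0.1859] [[-0.085, -0.996, -0.004], [-0.996, 0.085, -0.005], [0.005, 0.004, -1.0]] [ 0.97  0.39  0.18 -0.   -1.37 -1.05] [-0.8 -0.1  1.3] 0.9993392075427853
mid ((0.4571346640586853, 0.39679157733917236), (0.04679979756474495, 0.01815824769437313), 89.2579574584961) all ((0.45704010128974915, 0.39652034640312195), (0.06733310222625732, 0.018144885078072548), 88.9450454711914)
mid ((0.4569346010684967, 0.39329221844673157), (0.0448860339820385, 0.017415737733244896), 89.25799560546875) all ((0.45684388279914856, 0.39303210377693176), (0.06457969546318054, 0.017402922734618187), 88.94514465332031)
mat ((0.44530540704727173, 0.4170030653476715), (0.14140914380550385, 0.22144712507724762), 84.3991928100586)
```

Request:
{"fn": "play_rows", "kwargs": {
  "rows": [
    [[0.0017, 0.0019, 0.025], [0, 0, -4]],
    [[0, 0, 0.03], [0, 0, 0]],
    [[0, 0, 0.03], [0, 0, 0]],
    [[0, 0, 0.02], [0, 0, 0]],
    [[0, 0, 0.01], [0, 0, 0]]
  ]
}}

```text
clock: 31.33
eef_pos: [0.4572, 0.3926, 0.0708]
orientation: [-0.701, 0.713, 0.0, -0.002]
force: [-0.1, 0.0, 0.5]
finger_gap: 1.0
finger_force: 0.0
```

Request:
{"fn": "play_rows", "kwargs": {
  "rows": [
    [[0, 0, 0.003], [0, 0, 0]],
    [[0, 0, 0], [0, 0, 0]],
    [[0, 0, 0], [0, 0, 0]]
  ]
}}

```text
clock: 31.58
eef_pos: [0.4588, 0.3939, 0.0712]
orientation: [-0.701, 0.713, 0.0, 0.0]
force: [0.2, 0.2, 0.6]
finger_gap: 0.995
finger_force: 0.0
```

```bash
python3 st.py
```

```text
31.5833 [0.4588 0.3939 0.0712] [[-0.017, -1.0, 0.0], [-1.0, 0.017, 0.001], [-0.001, -0.0, -1.0]] [ 0.97  0.45 -0.02 -0.   -1.1  -0.98] [0.2 0.2 0.6] 0.9949838267195753
```

Request:
{"fn": "play_rows", "kwargs": {
  "rows": [
    [[0, 0.0015, 0.004], [0, 0, 0]],
    [[0, 0, 0], [0, 0, 0]]
  ]
}}

```text
clock: 31.75
eef_pos: [0.4563, 0.3933, 0.0659]
orientation: [-0.701, 0.713, 0.0, -0.001]
force: [-1.0, -0.2, -0.5]
finger_gap: 1.003
finger_force: 0.0
```

Request:
{"fn": "play_rows", "kwargs": {
  "rows": [
    [[0, 0, 0], [0, 0, 0]],
    [[0, 0, 0], [0, 0, 0]],
    [[0, 0, 0], [0, 0, 0]],
    [[0, 0, 0], [0, 0, 0]],
    [[0, 0, 0], [0, 0, 0]]
  ],
  "jaw": -1,
  "newtons": 60
}}

```text
clock: 32.17
eef_pos: [0.4563, 0.3928, 0.0652]
orientation: [-0.701, 0.713, 0.0, -0.001]
force: [-0.7, 0.1, 1.2]
finger_gap: 0.301
finger_force: 0.0
```

Request:
{"fn": "play_rows", "kwargs": {
  "rows": [
    [[0, 0, 0], [0, 0, 0]],
    [[0, 0, 0], [0, 0, 0]],
    [[0, 0, 0], [0, 0, 0]],
    [[0, 0, 0], [0, 0, 0]],
    [[0, 0, 0], [0, 0, 0]]
  ]
}}

```text
clock: 32.58
eef_pos: [0.4564, 0.3928, 0.0652]
orientation: [-0.701, 0.713, 0.0, -0.001]
force: [1.6, -1.0, -0.1]
finger_gap: 0.176
finger_force: 60.4
```

Request:
{"fn": "play_rows", "kwargs": {
  "rows": [
    [[0, 0, -0.008], [0, 0, 0]],
    [[0, 0, -0.012], [0, 0, 0]],
    [[0, 0, 0], [0, 0, 0]],
    [[0, 0, 0], [0, 0, 0]]
  ]
}}

```text
clock: 32.92
eef_pos: [0.4562, 0.3931, 0.0854]
orientation: [-0.701, 0.713, 0.0, -0.001]
force: [-0.9, -0.3, -2.3]
finger_gap: 0.18
finger_force: 60.1
```

```bash
python3 go.py; python3 plan.py "w .4839 .4132 .02 0 3 -5"
```

```text
t 32.92 tcp [0.456 0.393 0.085] yaw -1.0 pitch -0.1 roll -0.0
scoop o uv [-0.1319  0.145 ] z 0.0184 front uv [-0.095   0.1517] z 0.0183 F [-0.9 -0.3 -2.3] grip 60.05103349685669 gap 0.1798208154216257 q [ 0.97  0.44 -0.01 -0.   -1.13 -0.99]
[[[-0.0077, 0.0034, -0.0005], [0.04, -0.02, 1.33]], [[-0.0077, 0.0035, -0.0005], [0.04, -0.02, 1.33]], [[-0.0076, 0.0037, -0.0005], [0.04, -0.02, 1.33]]]
```

Request:
{"fn": "play_rows", "kwargs": {
  "rows": [
    [[-0.0077, 0.0034, 0], [0, 0, 1.33]],
    [[-0.0077, 0.0035, 0], [0, 0, 1.33]],
    [[-0.0076, 0.0037, 0], [0, 0, 1.33]],
    [[0, 0, 0.008], [0, 0, 0]],
    [[0, 0, 0.006], [0, 0, 0]]
  ]
}}

```text
clock: 33.33
eef_pos: [0.4459, 0.416, 0.0696]
orientation: [-0.676, 0.737, 0.0, -0.002]
force: [0.1, -0.4, -3.2]
finger_gap: 0.178
finger_force: 59.9
```

Request:
{"fn": "play_rows", "kwargs": {
  "rows": [
    [[0, 0, 0.003], [0, 0, 0]],
    [[0, 0, 0], [0, 0, 0]],
    [[0, 0, 0], [0, 0, 0]],
    [[0, 0, 0], [0, 0, 0]]
  ]
}}

```text
clock: 33.67
eef_pos: [0.4469, 0.4159, 0.0682]
orientation: [-0.676, 0.737, 0.0, -0.001]
force: [1.2, 0.2, -2.2]
finger_gap: 0.179
finger_force: 59.9
```

```bash
python3 go.py; python3 plan.py "w .4839 .4132 .004 0 1 -5"
```

```text
t 33.67 tcp [0.447 0.416 0.068] yaw -5.0 pitch -0.1 roll -0.1
scoop o uv [-0.1455  0.1655] z 0.0012 front uv [-0.1082  0.1696] z 0.0011 F [ 1.2  0.2 -2.2] grip 59.89107012748718 gap 0.1790316306621446 q [ 1.    0.47 -0.   -0.   -1.1  -1.09]
(1, 'x', [[-0.0005, 0.0004, -0.0028], [0.1, -0.11, 0.01]])
```

Request:
{"fn": "play_rows", "kwargs": {
  "rows": [
    [[0, 0, 0.002], [0, 0, 0]],
    [[0, 0, 0.0015], [0, 0, 0]],
    [[0, 0, 0], [0, 0, 0]],
    [[0, 0, 0], [0, 0, 0]]
  ]
}}

```text
clock: 34.0
eef_pos: [0.447, 0.4164, 0.0652]
orientation: [-0.676, 0.737, 0.0, -0.001]
force: [0.3, -1.2, 0.1]
finger_gap: 0.179
finger_force: 60.4
```

Request:
{"fn": "play_rows", "kwargs": {
  "rows": [
    [[0, 0, 0], [0, 0, 0]],
    [[0, 0, 0], [0, 0, 0]],
    [[0, 0, 0], [0, 0, 0]],
    [[0, 0, 0], [0, 0, 0]],
    [[0, 0, 0], [0, 0, 0]]
  ],
  "jaw": 1
}}

```text
clock: 34.42
eef_pos: [0.4466, 0.4162, 0.0646]
orientation: [-0.676, 0.737, 0.0, -0.001]
force: [0.6, 0.7, -0.4]
finger_gap: 0.872
finger_force: 0.0
```

Request:
{"fn": "play_rows", "kwargs": {
  "rows": [
    [[0, 0, 0], [0, 0, 0]],
    [[0, 0, 0], [0, 0, 0]]
  ]
}}

```text
clock: 34.58
eef_pos: [0.4466, 0.4162, 0.0646]
orientation: [-0.676, 0.737, 0.0, -0.001]
force: [0.7, -0.4, -0.4]
finger_gap: 0.999
finger_force: 0.0
```

```bash
python3 go.py; python3 chk.py
```

```text
t 34.58 tcp [0.447 0.416 0.065] yaw -5.0 pitch -0.1 roll -0.1
scoop o uv [-0.1458  0.1657] z -0.0024 front uv [-0.1086  0.1698] z -0.0025 F [ 0.7 -0.4 -0.4] grip 0.0 gap 0.9986497051355399 q [ 1.01  0.47 -0.01 -0.   -1.09 -1.09]
scene mat ((0.4480358362197876, 0.4154980778694153), (0.1397112011909485, 0.22099651396274567), 84.98108673095703)
side mat ((0.4105120897293091, 0.4014810025691986), (0.18090449273586273, 0.066234290599823), 37.97618103027344)Traceback (most recent call last):
  File "chk.py", line 7, in <module>
    q=max(cv2.findContours(k,cv2.RETR_EXTERNAL,cv2.CHAIN_APPROX_NONE)[0],key=cv2.contourArea);cs.append(cv2.minAreaRect(q)[0])
ValueError: max() iterable argument is empty
```

Request:
{"fn": "play_rows", "kwargs": {
  "rows": [
    [[0, 0, -0.01], [0, 0, 0]],
    [[0, 0, -0.03], [0, 0, 0]],
    [[0, 0, -0.035], [0, 0, 0]],
    [[0, 0, -0.035], [0, 0, 0]],
    [[0, 0, -0.03], [0, 0, 0]]
  ]
}}

```text
clock: 35.1
eef_pos: [0.4472, 0.4164, 0.2082]
orientation: [-0.676, 0.737, 0.0, -0.0]
force: [0.5, 0.1, -0.4]
finger_gap: 0.997
finger_force: 0.0
```

Request:
{"fn": "play_rows", "kwargs": {
  "rows": [
    [[0, 0, -0.03], [0, 0, 0]],
    [[0, 0, -0.02], [0, 0, 0]],
    [[0, 0, 0], [0, 0, 0]],
    [[0, 0, 0], [0, 0, 0]]
  ]
}}

```text
clock: 35.43
eef_pos: [0.4473, 0.4169, 0.2567]
orientation: [-0.676, 0.737, 0.001, 0.0]
force: [-0.4, 0.1, -1.6]
finger_gap: 1.0
finger_force: 0.0
```

```bash
python3 go.py; python3 wg.py
```

```text
t 35.43 tcp [0.447 0.417 0.257] yaw -5.0 pitch -0.0 roll 0.1
scoop o uv [-0.1452  0.1668] z 0.1897 front uv [-0.1079  0.1709] z 0.1897 F [-0.4  0.1 -1.6] grip 0.0 gap 0.9997180756901464 q [ 1.    0.38  0.34 -0.   -1.54 -1.09]
mid ((0.4474021792411804, 0.41871288418769836), (0.04577437415719032, 0.017387503758072853), 84.99779510498047) all ((0.5085816383361816, 0.5424380302429199), (0.1842191070318222, 0.29673656821250916), 7.51548433303833)
mid ((0.4471646547317505, 0.41596701741218567), (0.04432025924324989, 0.01683518849313259), 84.998046875) all ((0.5064004063606262, 0.535761833190918), (0.17836709320545197, 0.28731033205986023), 7.515483379364014)
mat ((0.44449904561042786, 0.4161304831504822), (0.1407427042722702, 0.22105838358402252), 84.36314392089844)
```

Request:
{"fn": "play_rows", "kwargs": {
  "rows": [
    [[0.0396, -0.0008, 0], [0, 0, 0]],
    [[0.0396, -0.0008, 0], [0, 0, 0]],
    [[0.0396, -0.0008, 0], [0, 0, 0]],
    [[0.0396, -0.0008, 0], [0, 0, 0]],
    [[0.0396, -0.0008, 0], [0, 0, 0]]
  ],
  "jaw": -1,
  "newtons": 30
}}

```text
clock: 35.9
eef_pos: [0.4327, 0.2167, 0.2537]
orientation: [-0.676, 0.737, 0.0, -0.003]
force: [1.4, -0.7, 0.3]
finger_gap: 0.295
finger_force: 0.0
```

Request:
{"fn": "play_rows", "kwargs": {
  "rows": [
    [[0.0396, -0.0008, 0], [0, 0, 0]],
    [[0.0396, -0.0008, 0], [0, 0, 0]],
    [[0.0396, -0.0008, 0], [0, 0, 0]],
    [[0.0396, -0.0008, 0], [0, 0, 0]],
    [[0.0396, -0.0008, 0], [0, 0, 0]]
  ]
}}

```text
clock: 36.32
eef_pos: [0.4192, 0.0194, 0.2544]
orientation: [-0.676, 0.737, 0.001, -0.002]
force: [2.2, -0.2, 0.4]
finger_gap: 0.003
finger_force: 0.0
```

Request:
{"fn": "play_rows", "kwargs": {
  "rows": [
    [[0.0396, -0.0008, 0], [0, 0, 0]],
    [[0.0396, -0.0008, 0], [0, 0, 0]],
    [[0.0396, -0.0008, 0], [0, 0, 0]],
    [[0.0396, -0.0008, 0], [0, 0, 0]],
    [[0.0396, -0.0008, 0], [0, 0, 0]]
  ]
}}

```text
clock: 36.73
eef_pos: [0.406, -0.178, 0.2548]
orientation: [-0.676, 0.737, 0.001, -0.002]
force: [2.2, 0.4, 0.4]
finger_gap: -0.0
finger_force: 0.0
```

Request:
{"fn": "play_rows", "kwargs": {
  "rows": [
    [[0.0396, -0.0008, 0], [0, 0, 0]],
    [[0.0396, -0.0008, 0], [0, 0, 0]],
    [[0.0396, -0.0008, 0], [0, 0, 0]],
    [[0, 0, 0], [0, 0, 0]],
    [[0, 0, 0], [0, 0, 0]]
  ]
}}

```text
clock: 37.15
eef_pos: [0.3981, -0.2963, 0.2541]
orientation: [-0.674, 0.739, 0.002, -0.002]
force: [0.5, -0.2, -0.3]
finger_gap: 0.001
finger_force: 0.0
```

```bash
python3 st.py; python3 chk.py; python3 - <<'E'
from h import *
for n,roi in(("scene",(90,320,180,415)),("side",(400,140,490,215))):
    c=cam(n);h=cv2.cvtColor(c["frame"],cv2.COLOR_BGR2HSV);m=cv2.inRange(h,(22,120,100),(35,255,255));x0,y0,x1,y1=roi
    ys,xs=np.nonzero(m[y0:y1,x0:x1]);print(n,len(xs),onplane(c,[(xs.mean()+x0,ys.mean()+y0)],.112).round(3) if len(xs) else "")
T=R.from_quat(r.get_state()["orientation"]).as_matrix();p=np.array(r.get_state()["eef_pos"])
a=np.array([.402,-.295,.100]);b=np.array([.466,-.3365,.100])
print((T.T@(a-p)).round(4),(T.T@(b-a)).round(4))
E
```

```text
37.15 [ 0.3981 -0.2963  0.2541] [[-0.091, -0.996, -0.006], [-0.996, 0.091, -0.0], [0.001, 0.006, -1.0]] [-0.32  0.15  0.03  0.   -1.46  0.23] [ 0.5 -0.2 -0.3] 0.0005581287591683707
scene mat ((0.44804829359054565, 0.41554099321365356), (0.14140865206718445, 0.219894140958786), 84.31436157226562)
side mat ((0.4461572468280792, 0.4164794981479645), (0.14160844683647156, 0.222622811794281), 85.05368041992188)
grip (array([0.45001381, 0.41813104, 0.08792462]), np.float64(0.005751603654587715))
scene 392 [[ 0.445 -0.321  0.112]]
side 244 [[ 0.443 -0.323  0.112]]
[ 0.0007 -0.003   0.1557] [ 0.0359 -0.0673 -0.0001]
```

Request:
{"fn": "play_rows", "kwargs": {
  "rows": [
    [[0, -0.003, 0.035], [0, 0, 0]],
    [[0, 0, 0.04], [0, 0, 0]],
    [[0, 0, 0.038], [0, 0, 0]],
    [[0, 0, 0.028], [0, 0, 0]],
    [[0, 0, 0.012], [0, 0, 0]]
  ]
}}

```text
clock: 37.77
eef_pos: [0.3999, -0.2927, 0.0988]
orientation: [-0.676, 0.737, 0.003, -0.002]
force: [-1.6, 0.7, -0.0]
finger_gap: -0.002
finger_force: 0.0
```

Request:
{"fn": "play_rows", "kwargs": {
  "rows": [
    [[0, 0, 0], [0, 0, 0]],
    [[0.006, -0.0112, 0], [0, 0, 0]],
    [[0.006, -0.0112, 0], [0, 0, 0]],
    [[0.006, -0.0112, 0], [0, 0, 0]],
    [[0.006, -0.0112, 0], [0, 0, 0]]
  ]
}}

```text
clock: 38.18
eef_pos: [0.4457, -0.3227, 0.1049]
orientation: [-0.676, 0.737, -0.001, -0.001]
force: [-0.3, 0.4, 0.8]
finger_gap: 0.003
finger_force: 0.5
```

Request:
{"fn": "play_rows", "kwargs": {
  "rows": [
    [[0.006, -0.0112, 0], [0, 0, 0]],
    [[0.006, -0.0112, 0], [0, 0, 0]],
    [[0, 0, 0], [0, 0, 0]],
    [[-0.01, 0.02, 0], [0, 0, 0]],
    [[-0.01, 0.02, 0], [0, 0, 0]]
  ]
}}

```text
clock: 38.6
eef_pos: [0.4283, -0.3131, 0.1035]
orientation: [-0.676, 0.737, -0.0, -0.001]
force: [0.4, 0.2, -0.3]
finger_gap: 0.001
finger_force: 0.0
```

Request:
{"fn": "play_rows", "kwargs": {
  "rows": [
    [[0, 0, -0.03], [0, 0, 0]],
    [[0, 0, -0.035], [0, 0, 0]],
    [[0, 0, -0.035], [0, 0, 0]],
    [[0, 0, -0.035], [0, 0, 0]],
    [[0, 0, 0], [0, 0, 0]]
  ]
}}

```text
clock: 39.02
eef_pos: [0.4306, -0.3149, 0.2473]
orientation: [-0.676, 0.737, -0.007, 0.001]
force: [0.5, -0.8, 1.9]
finger_gap: 0.004
finger_force: 0.0
```

```bash
python3 st.py; python3 chk.py; python3 kn.py|grep bin; python3 - <<'E'
from h import *
for n,roi in(("scene",(90,320,180,415)),("side",(400,140,490,215))):
    c=cam(n);h=cv2.cvtColor(c["frame"],cv2.COLOR_BGR2HSV);m=cv2.inRange(h,(22,120,100),(35,255,255));x0,y0,x1,y1=roi
    ys,xs=np.nonzero(m[y0:y1,x0:x1]);print(n,len(xs),onplane(c,[(xs.mean()+x0,ys.mean()+y0)],.112).round(3) if len(xs) else "")
E
```

```text
39.0167 [ 0.4306 -0.3149  0.2473] [[-0.085, -0.996, 0.011], [-0.996, 0.085, -0.01], [0.009, -0.012, -1.0]] [-0.33  0.21  0.08  0.01 -1.43  0.25] [ 0.5 -0.8  1.9] 0.003854465273975384
scene mat ((0.44796881079673767, 0.4157091975212097), (0.14108964800834656, 0.22008565068244934), 84.31436157226562)
side mat ((0.44619858264923096, 0.41656994819641113), (0.14151886105537415, 0.22240303456783295), 84.95964813232422)
grip (array([0.44996856, 0.41780572, 0.08752957]), np.float64(0.0050732814008157216))
scene 452 [[ 0.505 -0.361  0.112]]
side 230 [[ 0.504 -0.362  0.112]]
```

```bash
python3 -c "
from rig import r
print(r.sign_off())"
```

```text
the job is handed in; nothing more can be done
None
```

The job is handed in at about 39 s of robot time: isolator off first, all nine knobs scooped from the bin into the hopper, scoop laid flat in the middle of its mat (put back after it was knocked about 2.5 cm aside), and isolator back on last.

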